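Open the latched bench locker by its lift paddle

TASK

Open the small blue steel locker on the bench: lift its red paddle handle until you feel it come up against its stop, which draws the hidden pawl clear, keep it lifted while you draw the door past the keeper, then swing the door wide open, to about a right angle or more, and leave it standing there. Use a light hand: do not wrench the paddle against its stop, drag the door against the pawl or fling the door, and leave the things standing beside and on the locker where they are.

Things in the scene. Friction and masses are not known exactly. Their poses are not given: they have to be found in the camera images.
- locker: small blue steel locker, 120 deep (x) x 160 wide (y), top at z = 225 mm, fixed on a 10 mm plywood board that juts out on its left. Origin: under its centre, on the bench; +x from door to back, +y to the left as one faces the door. The 10 mm door covers the front from z = 30 to 223 mm, outer face at x = -72 mm; hinged on the left, it opens towards -x.
- door (a joint): angle of the locker's door, rad: 0 shut, grows as it opens (clockwise seen from above), end of travel 1.75. Friction 0.15 N m: it stays where it is left. While latched it has some 2 to 5 mm of play at the paddle; once drawn about 15 mm out there, the pawl's hook is past the keeper.
- door_hinge (a point): point on the door's upright hinge axis, at locker (-66, 82, 184) mm. It turns with the door: -y axis along the door from the hinge to the free edge (163 mm away), -x axis out of the door's front face, z up.
- latch_mid (a point): point on the door's front face (turns with it, axes as door_hinge), 120 mm along the door from the hinge axis: the paddle's pivot line (along y) when the latch sits mid-way in its slotted holes. On each locker latch, paddle and pawl together are bolted up to 6 mm higher or lower; this is not measured.
- grip_mid (a point): 48 mm straight out of the door (-x) from latch_mid: where to pinch the paddle across its width, from above, if the latch sits mid-way (true height up to 6 mm off). The red paddle is a level blade, 42 mm wide (y), 8 mm thick, from 12 to 67 mm out of the door, its last 8 mm 13 mm thick. Fixed to the door: it does not show the paddle's lift.
- keeper: steel plate, 5 x 26 mm, hanging from the locker's roof behind the shut door; origin: middle of its lower edge, fixed. The pawl, a hooked arm of one piece with the paddle, catches behind it; lifting the paddle lowers the hook. It clears after 4 mm (latch lowest) to 20 mm (highest), in proportion, of lift at the pinch. Over 25 N from a door pulled while latched harms it.
- stop: rubber-faced stop inside the door under the pawl's arm; origin: middle of its upper face; turns with the door. The arm meets it 3 to 5 mm of lift after the hook clears, wherever the latch sits; it gives about 2 mm. The paddle's spring takes 3 N, rising to 6, and springs it back; fingers that do not tilt with the blade add friction. The stop bears 1.2 to 1.4 times the excess; over 15 N harms it.
- spray_can: aerosol can, 66 mm across, 225 mm tall, standing left of the locker on its board (its base 10 mm above the bench). Origin: centre of its underside. Leave it alone.
- guide_bush: grey turned steel bush, 40 mm across, 35 mm tall, standing before the can on the board. Origin: centre of its underside. Leave it alone.
- v_block: grey steel V-block, 48 x 44 x 36 mm, standing on the locker's top. Origin: centre of its underside. Leave it alone.

How it is judged (in metres and radians):
On the way:
1. the door has been drawn off its keeper and stands ajar (value of joint door between 0.15 and 1.1 rad), for 0.1 s.
At the end, for the whole second after the job is handed in: the door stands open by at least 1.2 rad (69 degrees) and is at rest (under 0.05 rad/s), and the can, the bush and the V-block are within 10 mm of where they stood (value of joint door above 1.2 rad and velocity of joint door between -0.05 and 0.05 rad/s and distance of each of spray_can, guide_bush, v_block from where it was at the start of the episode below 0.01 m); the robot touches nothing.
It fails at once if the door is dragged against the pawl: more than 25 N on the keeper (contact force between keeper and anything else above 25 N).
It fails at once if the paddle is wrenched against its stop: more than 15 N on the stop (contact force between stop and anything else above 15 N).
It fails at once if the door is flung: faster than 2.5 rad/s (velocity of joint door above 2.5 rad/s).
It fails at once if the spray can is knocked over or pushed away (angle between spray_can's own z axis and vertical above 0.3 rad or distance of spray_can from where it was at the start of the episode above 0.03 m).
It fails at once if the bush or the V-block is pushed away (distance of any of guide_bush, v_block from where it was at the start of the episode above 0.03 m).
It also fails if it takes over 67 s, if anything falls off the work surface, if the arm or the gripper's body presses on something with over 40 N, if the wrist force passes 120 N, or if a joint passes its speed limit or range.

ROBOT

A 6-joint arm with a two-finger parallel gripper is mounted at the origin on the work surface; the furniture and walls round the work are solid. World frame = base frame: x ahead of the robot, y to its left, z up, the work surface at z = 0. Lengths are in m, angles in degrees, forces in N, time in s.
With the tool pointing down it reaches from about 0.375 to 0.9 m from the base axis. Payload 3.1 kg.
Tool frame: the origin (TCP) lies at the very end of the fingers, on their centre line; the grasp point (between the pads) lies 19 mm behind it; x points along the fingers, z is the direction in which the jaws open and shut, and the axes are right-handed (so a half turn about x gives the same grasp; the last joint's range is limited). The gripper opens to 87 mm and grips with 3 to 60 N. Pads are 19 mm wide; open, the fingers measure 117 mm over their backs; the gripper's body (75 mm by 190 mm) begins 51 mm behind the grasp point.
Start: joints at [57.668, 30.224, 82.088, -0, 67.689, -10.227], TCP at [0.235, 0.579, 0.223] pointing down, gripper open.
Joint ranges: [-176.69, 176.69], [-43.24, 126.21], [12.49, 139.97], [-82, 262], [0, 151.66], [-163.58, 163.58]. Speed limits (degrees/s): [159.86, 159.86, 180, 180, 180, 180].

INTERFACE

Orientations are given as a 3x3 rotation matrix whose columns are the frame's x, y, z axes.
In Python, from rig import bot gives the robot as it stands.
- The arm moves only by the tool send_rows, never from a script. Its arguments are lists of equal length, an entry for each row: "fingers": the opening, from 0 (shut) to 1 (fully open); "dp": the shift along the world's x, y, z in mm, a list of three; "turn": the turn, a rotation vector about the world's x, y, z in rad, a list of three. In form: {"fingers": [fingers, ...], "dp": [[tx, ty, tz], ...], "turn": [[rx, ry, rz], ...]}. A call has 1 to 10 rows; each row is the pose to reach, as a shift and turn from the pose measured when the call began; what a row does not reach only later rows make up. A row lasts 1/12 s, in which the tool goes at most 41.7 mm and 7.16 degrees, less where a joint would pass 70% of its speed; a pose out of reach is approached as far as the arm can. A call with a gripper value outside its range is refused whole. The fingers move at their own pace and stop on an object; the grip force is fixed at half the most. Time passes only in rows, so rows that repeat a pose let the fingers close. It gives the time, the measured TCP pose, the force and the opening at its end, in the units of the state.
- bot.read_state(): the state, without advancing time (a new reading comes with each control period).
- bot.capture(name): name is "scene" or "side" or "wrist"; returns a dict with "img" (420x560x3 uint8, blue, green, red), "z_map" (420x560 float32, m along the optical axis (not along the pixel's ray), 0 where there is no reading), "mtx" (3x3 intrinsics, pixels), "origin" and "orientation" of the camera in the world; the wrist camera has in their place "hand_eye" (4x4, takes a point from camera to tool coordinates, whose origin is the TCP and whose axes are the tool frame's). Camera axes: x right, y up, looking along -z (the intrinsics and any distortion apply to the point x, -y, -z); pixel columns grow to the right and rows downward; lengths in m; the calibration is good to about 2 mm. A picture is of the moment at which its call begins: read the wrist's pose just before it.
- bot.hand_in(): hands the job in, once; it reports no verdict.
The state is a dict: "time_s": time; "joint_positions": joint angles; "qvel": joint speeds; "tau": joint torques, N m; "position": TCP position; "tcp_rot": TCP orientation; "force": force on the tool from outside, world axes, zero at the start; "moment": the same for the moment, N m; "opening": opening from 0.0 (shut) to 1.0 (fully open).
Only numpy, scipy, OpenCV 4.12 (cv2) and the standard library are available. Lean on these libraries where they do the work, as an engineer would, in place of code of your own. Each camera call takes 0.05 s, during which the arm holds its last target.

## Working session

There is one attempt and no reset: what is moved stays moved. The work goes in short steps, Python scripts to look and compute and a tool call to move; the robot and the scene stay as the last step left them, time stands still between calls to the robot, and variables do not carry over. Pictures are saved under pics/ and viewed, and the job is handed in when it is done.

Besides the shell and the picture viewer there is one more tool, called after ">>>" in YAML: its name, and indented under it one key for each argument. send_rows: Moves the arm, as the interface text tells. Its arguments: {"type":"object","properties":{"fingers":{"type":"array","items":{"type":"number"}},"dp":{"type":"array","items":{"type":"array","items":{"type":"number"}}},"turn":{"type":"array","items":{"type":"array","items":{"type":"number"}}}},"required":["fingers","dp","turn"]}

```bash
ls; mkdir -p pics; python3 - <<'E'
from rig import bot
import cv2,numpy as np
s=bot.read_state();print(s)
for n in("scene","side","wrist"):
    c=bot.capture(n);cv2.imwrite(f"pics/{n}0.png",c["img"]);np.savez(f"{n}0.npz",**c)
    print(n,{k:v for k,v in c.items() if k not in("img","z_map")})
E
```

```text
pics
{'time_s': 0.0, 'joint_positions': array([ 5.76676843e+01,  3.02757374e+01,  8.21562264e+01, -8.06167655e-04,
        6.76886168e+01, -1.02281162e+01]), 'qvel': array([-0.01331735, -0.05038114,  0.05387126,  0.03779491, -0.09887604,
       -0.01717883]), 'tau': array([-9.64483988e-04, -4.40038455e+01, -1.76589561e+01,  6.30873931e-02,
        5.83639496e-02, -1.75105324e-04]), 'position': array([0.23477254, 0.57844563, 0.22160714]), 'tcp_rot': array([[-1.11456269e-03, -9.26502867e-01,  3.76286054e-01],
       [-1.78520262e-03,  3.76287531e-01,  9.26501218e-01],
       [-9.99997785e-01,  3.60896838e-04, -2.07339139e-03]]), 'force': array([-3.14907433e-01,  3.13202397e-04, -1.24974854e-01]), 'moment': array([ 0.08643264,  0.03455096, -0.03155068]), 'opening': 0.99862122298626}
scene {'mtx': array([[448.21883795,   0.        , 282.15644353],
       [  0.        , 448.21883795, 211.28497341],
       [  0.        ,   0.        ,   1.        ]]), 'origin': array([0.19125432, 0.51769968, 0.79258389]), 'orientation': array([[-6.76725502e-01,  5.52754842e-01, -4.86317468e-01],
       [-7
[... 318 characters left out ...]
4, 0.81278537]), 'orientation': array([[ 0.06966902,  0.78012746, -0.62172934],
       [-0.99753515,  0.04925935, -0.04997146],
       [-0.00835812,  0.62367833,  0.78163642]])}
wrist {'mtx': array([[378.33503894,   0.        , 283.01535667],
       [  0.        , 378.33503894, 212.13848121],
       [  0.        ,   0.        ,   1.        ]]), 'hand_eye': array([[ 1.18046052e-03,  2.59160312e-01, -9.65833598e-01,
        -1.62366996e-01],
       [-1.23964382e-04,  9.65834301e-01,  2.59160350e-01,
         7.06746259e-02],
       [ 9.99999296e-01, -1.86199596e-04,  1.17225591e-03,
        -1.66911614e-03],
       [ 0.00000000e+00,  0.00000000e+00,  0.00000000e+00,
         1.00000000e+00]])}
```

View pics/scene0.png

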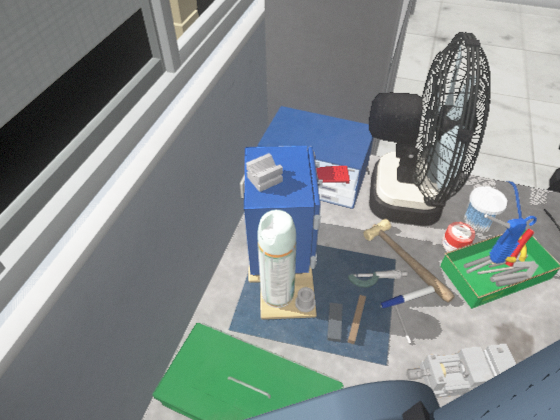

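View pics/side0.png

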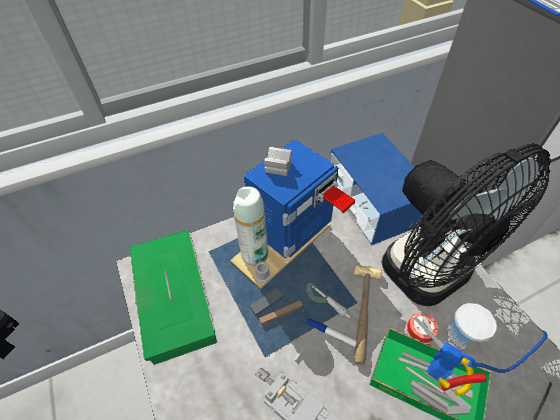

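View pics/wrist0.png

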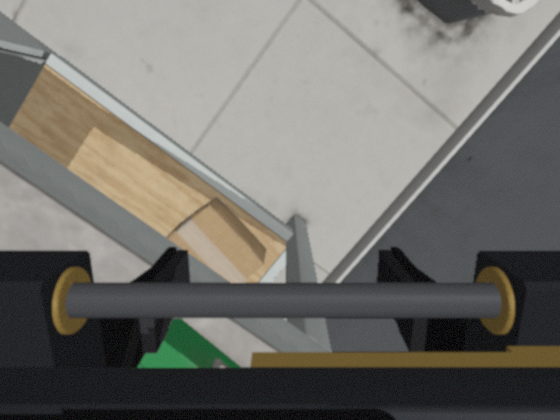

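The side view shows the locker at about (290,195), with its red paddle at (338,200), the can at (250,225), the bush at (262,270) and the V-block at (278,160). Now I'll measure them with the depth map.

```bash
cat > h.py <<'E'
import numpy as np,cv2
def pts(c,origin=None,R=None):
    z=c["z_map"];m=c["mtx"];v,u=np.indices(z.shape)
    p=np.stack([(u-m[0,2])/m[0,0]*z,-(v-m[1,2])/m[1,1]*z,-z],-1)
    o=c["origin"] if origin is None else origin; R=c["orientation"] if R is None else R
    w=p@R.T+o; w[z==0]=np.nan
    return w
E
python3 - <<'E'
from h import *
for n in("side","scene"):
    c=np.load(n+"0.npz");w=pts(c);img=c["img"].astype(int)
    b,g,r=img[...,0],img[...,1],img[...,2]
    v,u=np.indices(b.shape)
    blue=(b>90)&(b>r+50)&(b>g+25)
    roi=(abs(w[...,2]-0.225)<.012)&blue
    k=w[roi]; print(n,len(k),np.median(k,0))
    lab,cc=cv2.connectedComponents(roi.astype(np.uint8)); 
    nn,lab,st,_=cv2.connectedComponentsWithStats(roi.astype(np.uint8));i=1+np.argmax(st[1:,4]);print(st[i])
    k=w[lab==i];print('z',np.percentile(k[:,2],[5,50,95]))
    rect=cv2.minAreaRect((k[:,:2]*1000).astype(np.float32));print(rect,cv2.boxPoints(rect))
    red=(r>130)&(g<70)&(b<70)
    kk=red&(w[...,2]>.1)&(w[...,2]<.25)
    nn,lab,st,_=cv2.connectedComponentsWithStats(kk.astype(np.uint8));i=1+np.argmax(st[1:,4]);print(st[i])
    k=w[lab==i];print('red',k.mean(0),np.percentile(k,[2,50,98],axis=0))
    rect=cv2.minAreaRect((k[:,:2]*1000).astype(np.float32));print(rect,cv2.boxPoints(rect))
im=cv2.imread("pics/side0.png")[120:290,215:375];cv2.imwrite("pics/sidecrop.png",cv2.resize(im,None,fx=3.5,fy=3.5,interpolation=cv2.INTER_CUBIC))
im=cv2.imread("pics/scene0.png")[130:330,225:385];cv2.imwrite("pics/scenecrop.png",cv2.resize(im,None,fx=3,fy=3,interpolation=cv2.INTER_CUBIC))
E
```

```text
side 2932 [0.60782204 0.11415626 0.22477544]
[ 244  140   94   70 2931]
z [0.21966678 0.22477585 0.22660542]
((625.5744018554688, 121.24526977539062), (134.2311553955078, 162.38900756835938), 50.28236389160156) [[520.23224  121.50344 ]
 [645.1423    17.736115]
 [730.91656  120.9871  ]
 [606.00653  224.75443 ]]
[323 186  32  27 428]
red [0.58565169 0.01751758 0.18923424] [[ 0.55754733 -0.01122682  0.18592537]
 [ 0.58565005  0.01743547  0.18936274]
 [ 0.61456578  0.04526099  0.19154256]]
((587.644775390625, 18.115299224853516), (62.066795349121094, 42.391273498535156), 49.693931579589844) [[551.4064     8.16007 ]
 [583.734    -19.261597]
 [623.8832    28.070528]
 [591.55554   55.492195]]
scene 3669 [0.60640706 0.12207958 0.22426505]
[ 244  146   76   68 3669]
z [0.21930626 0.22426505 0.2259969 ]
((626.607177734375, 121.4564208984375), (131.12425231933594, 163.64901733398438), 49.66495895385742) [[521.79913  124.44162 ]
 [646.54425   18.518799]
 [731.4152   118.47122 ]
 [606.6701   224.39404 ]]
[326 179   1   1   1]
red [0.58830907 0.03771759 0.18577521] [[0.58830907 0.03771759 0.18577521]
 [0.58830907 0.03771759 0.18577521]
 [0.58830907 0.03771759 0.18577521]]
((588.30908203125, 37.71759033203125), (0.0, 0.0), 0.0) [[588.3091   37.71759]
 [588.3091   37.71759]
 [588.3091   37.71759]
 [588.3091   37.71759]]
```

View pics/sidecrop.png

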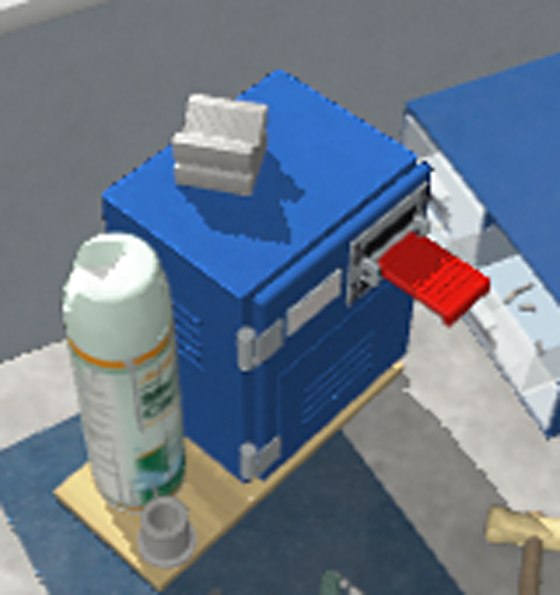

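View pics/scenecrop.png

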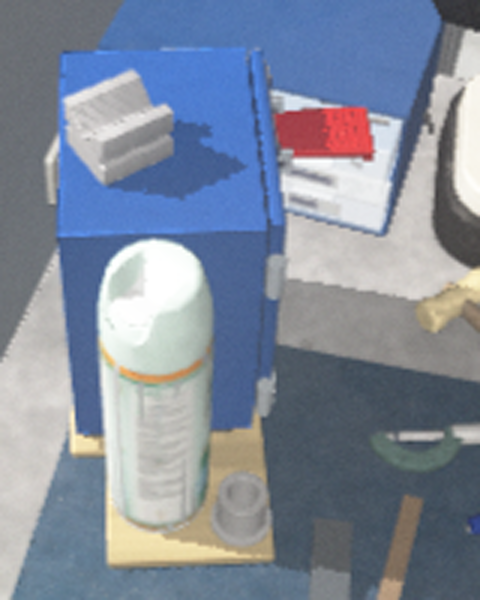

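The locker's yaw comes out near 50°, with its door facing back towards the robot base. Next I'll measure the obstacles in the locker frame: the can, the bush, and the box and fan to the right.

```bash
python3 - <<'E'
from h import *
yaw=np.deg2rad(50);ex=np.array([np.cos(yaw),np.sin(yaw),0]);ey=np.array([-np.sin(yaw),np.cos(yaw),0])
allw=[]
for n in("side","scene"):
    c=np.load(n+"0.npz");w=pts(c);img=c["img"].astype(int)
    b,g,r=img[...,0],img[...,1],img[...,2]
    blue=(b>60)&(b>r+40)&(b>g+20)
    # sidewalls: coordinates along ex, ey
    k=w[blue&(w[...,2]>.05)&(w[...,2]<.232)&(np.hypot(w[...,0]-.62,w[...,1]-.12)<.14)]
    X=k@ex;Y=k@ey
    for nm,V in(("x",X),("y",Y)):
        h,e=np.histogram(V*1000,bins=np.arange(V.min()*1000,V.max()*1000+2,2));i=np.argsort(h)[::-1][:6];print(n,nm,[(round(e[j]),h[j]) for j in sorted(i)], np.percentile(V*1000,[.5,99.5]))
    allw.append(w[(w[...,2]>.02)&(w[...,2]<.5)])
w=np.concatenate(allw)
C=np.array([.626,.121,0])  # rough; refine
# locker frame
L=(w-C); L=np.stack([L@ex,L@ey,w[:,2]],-1)*1000
print("Height map: rows x (out to in), cols y")
ys=np.arange(-240,260,20);print("      "+" ".join(f"{y:4d}" for y in ys))
for x in range(-300,180,20):
    row=[]
    for y in ys:
        s=(abs(L[:,0]-x-10)<10)&(abs(L[:,1]-y-10)<10);row.append(f"{np.percentile(L[s,2],98):4.0f}" if s.sum()>2 else "   .")
    print(f"{x:5d} "+" ".join(row))
E
```

```text
side x [(427, np.int64(840)), (429, np.int64(499)), (441, np.int64(188)), (449, np.int64(94)), (453, np.int64(99)), (481, np.int64(90))] [426.49172545 559.14293139]
side y [(-349, np.int64(91)), (-343, np.int64(78)), (-331, np.int64(113)), (-329, np.int64(134)), (-325, np.int64(122)), (-323, np.int64(875))] [-479.89900173 -320.39605941]
scene x [(445, np.int64(133)), (447, np.int64(133)), (449, np.int64(133)), (453, np.int64(134)), (459, np.int64(135)), (465, np.int64(133))] [431.62112013 561.10292608]
scene y [(-334, np.int64(82)), (-332, np.int64(93)), (-330, np.int64(172)), (-326, np.int64(237)), (-324, np.int64(1362)), (-322, np.int64(292))] [-481.26230184 -320.77423881]
Height map: rows x (out to in), cols y
      -240 -220 -200 -180 -160 -140 -120 -100  -80  -60  -40  -20    0   20   40   60   80  100  120  140  160  180  200  220  240
 -300   68   68  265  272  271  332  350  347  337  327  315  297  311  265    .   25   25   25    .    .    .    .    .    .    .
 -280   69   69  268  274  275  270  256   70   68  260  279  247    .   25   24   25    .    .    .    .    .    .
[... 2197 characters left out ...]
  218    .    .    .    .    .    .   57   58
   80    .    .    .    .    .    .    .    .    .    .    .    .    .    .    .    .    .    .    .    .    .    .    .   58   59
  100    .    .    .    .    .    .    .    .    .    .    .    .    .    .    .    .    .    .    .    .    .    .   58   58   59
  120    .    .    .    .    .    .    .    .    .    .    .    .    .    .    .    .    .    .    .    .    .    .   59   58   59
  140    .    .    .    .    .    .    .    .    .    .    .    .    .    .    .    .    .    .    .    .    .    .   58   58   58
  160    .    .    .    .    .    .    .    .    .    .    .    .    .    .    .    .    .    .    .    .    .    .   58   58   58
```

```bash
python3 - <<'E'
from h import *
yaw=np.deg2rad(50);ex=np.array([np.cos(yaw),np.sin(yaw),0]);ey=np.array([-np.sin(yaw),np.cos(yaw),0])
c=np.load("side0.npz");w=pts(c);img=c["img"].astype(int);b,g,r=img[...,0],img[...,1],img[...,2]
blue=(b>60)&(b>r+40)&(b>g+20)
X=w@ex*1000;Y=w@ey*1000
k=blue&(abs(X-428)<5)&(w[...,2]>.04)&(w[...,2]<.215)&(Y<-325)&(Y>-470)
p=np.polyfit(Y[k],X[k],1);print("front tilt deg",np.degrees(np.arctan(p[0])),"X at Y=-402",np.polyval(p,-402),k.sum(),np.std(X[k]-np.polyval(p,Y[k])))
C=500*ex-402.5*ey;print("C",C)
A=[]
for n in("side","scene"):
    w=pts(np.load(n+"0.npz"));A.append(w[(w[...,2]>.2)&(w[...,2]<.8)])
w=np.concatenate(A)*1000;L=np.stack([(w-C)@ex,(w-C)@ey,w[:,2]],-1)
f=L[(L[:,0]<-110)&(L[:,0]>-450)&(L[:,1]<150)&(L[:,1]>-300)&(abs(L[:,1]+38)+abs(L[:,0]+120)>60)]
np.save("fan.npy",f)
ys=np.arange(-240,100,20)
for z0,z1 in((225,260),(260,290),(290,330),(330,420),(420,800)):
    print(z0,z1);print("      "+" ".join(f"{y:4d}" for y in ys))
    q=f[(f[:,2]>z0)&(f[:,2]<=z1)]
    for x in range(-380,-180,20):
        print(f"{x:5d} "+" ".join("%4d"%((abs(q[:,0]-x-10)<10)&(abs(q[:,1]-y-10)<10)).sum() for y in ys))
E
```

```text
front tilt deg 0.6081724515316049 X at Y=-402 428.21657103905596 1302 0.9224496213924349
C [629.7266932  124.30020866   0.        ]
225 260
      -240 -220 -200 -180 -160 -140 -120 -100  -80  -60  -40  -20    0   20   40   60   80
 -380    3   49   64    4   30   89   88   19   17   43   44   25    0    0    0    0    0
 -360    0    0    1   28   27   99  249   72   26   11   25   59   48    0    0    0    0
 -340   19   37   20    0   10   53  127   13   41   50   54   63   32   40    0    0    0
 -320    0    0    6    9    5    0   12   16    0    0    0    0   19  270    0    0    0
 -300    0    0    6    2   15   67   77    5   15   44   75   78   21    0    0    0    0
 -280    0    0    0    0    0   59  282    0    0    0    0    0    0    0    0    0    0
 -260    0    0    0    0    0  163  231    0    0    0    0    0    0    0    0    0    0
 -240    0    0    3    0    2  283  104    0    0    0    0    0    0    0    0    0    0
 -220    0    0   16   26   98  303    1    0    0    0    0    0    0    0    0    0    0
 -200    0    0    0   24   67   19    0    0    0
[... 3376 characters left out ...]
  0    0    0    0    0    0    0    0    0    0    0    0    0
 -320    0    0    0    0    0    0    0    0    0    0    0    0    0    0    0    0    0
 -300    0    0    0    0    0    0    0    0    0    0    0    0    0    0    0    0    0
 -280    0    0    0    0    0    0    0    0    0    0    0    0    0    0    0    0    0
 -260    0    0    0    0    0    0    0    0    0    0    0    0    0    0    0    0    0
 -240    0    0    0    0    0    0    0    0    0    0    0    0    0    0    0    0    0
 -220    0    0    0    0    0    0    0    0    0    0    0    0    0    0    0    0    0
 -200    0    0    0    0    0    0    0    0    0    0    0    0    0    0    0    0    0
```

>>> send_rows:
  fingers: [1,1,1,1,1,1,1,1,1,1]
  dp:
    - [0,0,40]
    - [0,0,80]
    - [15,-30,100]
    - [35,-60,100]
    - [55,-90,100]
    - [75,-120,100]
    - [95,-155,100]
    - [115,-190,100]
    - [135,-220,100]
    - [155,-250,100]
  turn:
    - [0,0,0]
    - [0,0,0.1]
    - [0,0,0.2]
    - [0,0,0.3]
    - [0,0,0.4]
    - [0,0,0.5]
    - [0,0,0.6]
    - [0,0,0.7]
    - [0,0,0.8]
    - [0,0,0.9]

```text
time_s: 0.98
position: [0.3902, 0.3267, 0.3217]
tcp_rot: [[0.0, -0.868, -0.496], [-0.002, -0.496, 0.868], [-1.0, 0.001, -0.002]]
force: [-0.5, 0.8, 0.2]
opening: 1.002
```

```bash
cat >> h.py <<'E'
Y0=np.deg2rad(49.7);ex=np.array([np.cos(Y0),np.sin(Y0),0]);ey=np.array([-np.sin(Y0),np.cos(Y0),0]);C=np.array([629.7,124.3,0])
def loc(p): d=np.asarray(p)*1000-C; return np.stack([d@ex,d@ey,d[...,2]],-1)
def wor(l): l=np.asarray(l,float); return C+l[...,:1]*ex+l[...,1:2]*ey+l[...,2:]*np.array([0,0,1])
def show():
    from rig import bot
    s=bot.read_state();R=s["tcp_rot"];print("t",round(s["time_s"],2),"pos",(s["position"]*1000).round(1),"loc",loc(s["position"]).round(1),"yawz",np.degrees(np.arctan2(R[1,2],R[0,2])).round(1),"xax",R[:,0].round(3),"xax_loc",np.round([R[:,0]@ex,R[:,0]@ey],3),"F",s["force"].round(2),"Floc",np.round([s["force"]@ex,s["force"]@ey],2),"M",s["moment"].round(2),"op",round(s["opening"],3),"j",s["joint_positions"].round(1));return s
E
python3 -c "
from h import *;s=show();print(wor([-120,-38,300])-s['position']*1000, loc(s['position']))"
```

```text
t 0.98 pos [390.2 326.7 321.7] loc [ -0.5 313.6 321.7] yawz 119.7 xax [ 0.    -0.002 -1.   ] xax_loc [-0.001 -0.001] F [-0.47  0.77  0.23] Floc [0.29 0.86] M [ 0.02  0.01 -0.  ] op 1.002 j [ 27.4  14.8  90.8  -0.1  74.4 -92.3]
[ 190.91215414 -318.5423388   -21.66325097] [ -0.53787661 313.63258279 321.66325097]
```

>>> send_rows:
  fingers: [1,1,1,1,1,1,1,1,1,1]
  dp:
    - [19,-32,0]
    - [38,-64,0]
    - [57,-96,0]
    - [76,-128,0]
    - [95,-160,0]
    - [114,-192,0]
    - [133,-224,0]
    - [152,-256,0]
    - [171,-288,0]
    - [190,-318,0]
  turn:
    - [0,0,0.04]
    - [0,0,0.08]
    - [0,0,0.12]
    - [0,0,0.16]
    - [0,0,0.2]
    - [0,0,0.24]
    - [0,0,0.28]
    - [0,0,0.31]
    - [0,0,0.33]
    - [0,0,0.349]

```text
time_s: 1.82
position: [0.5805, 0.0068, 0.3214]
tcp_rot: [[0.0, -0.646, -0.763], [-0.002, -0.763, 0.646], [-1.0, 0.001, -0.001]]
force: [1.2, 0.2, 0.5]
opening: 1.0
```

```bash
python3 - <<'E'
from h import *
from rig import bot
s=show()
c=bot.capture("wrist");cv2.imwrite("pics/w1.png",c["img"]);np.savez("w1.npz",**c,P=s["position"],RT=s["tcp_rot"])
H=c["hand_eye"];R=s["tcp_rot"]@H[:3,:3];o=s["tcp_rot"]@H[:3,3]+s["position"]
w=pts(c,o,R);img=c["img"].astype(int);b,g,r=img[...,0],img[...,1],img[...,2]
red=(r>110)&(g<80)&(b<80)
n,lab,st,_=cv2.connectedComponentsWithStats(red.astype(np.uint8));i=1+np.argmax(st[1:,4]);print(st[i])
k=loc(w[lab==i]);k=k[~np.isnan(k[:,0])];print(np.percentile(k,[1,5,50,95,99],axis=0).round(1))
for x in range(-145,-80,5):
    q=k[abs(k[:,0]-x)<2.5]
    if len(q)>5: print(x,len(q),np.median(q[:,2]).round(1),np.percentile(q[:,1],[3,97]).round(1))
blue=(b>60)&(b>r+40)&(b>g+20);q=loc(w[blue]);q=q[abs(q[:,2]-225)<8];print('top z',np.median(q[:,2]),np.percentile(q[:,0],[.5,50]))
c=bot.capture("side");cv2.imwrite("pics/s1.png",c["img"])
E
```

```text
t 1.82 pos [580.5   6.8 321.4] loc [-121.4  -38.5  321.4] yawz 139.8 xax [ 0.    -0.002 -1.   ] xax_loc [-0.001 -0.001] F [1.22 0.23 0.5 ] Floc [ 0.97 -0.78] M [0.1  0.03 0.04] op 1.0 j [-1.03e+01  2.11e+01  8.13e+01 -1.00e-01  7.75e+01 -1.50e+02]
[ 254  180   51   74 3402]
[[-140.3  -70.4   75.6]
 [-138.7  -59.5  185.1]
 [-110.9  -42.5  189.4]
 [ -81.1  -25.5  190.8]
 [ -71.7  -23.5  191.4]]
-140 221 188.0 [-58.4 -25.9]
-135 280 189.4 [-58.4 -26.6]
-130 275 189.5 [-58.4 -25.8]
-125 279 189.6 [-58.6 -24.2]
-120 280 189.8 [-59.4 -24.4]
-115 270 189.9 [-59.5 -24.9]
-110 276 189.8 [-58.8 -24.7]
-105 258 189.5 [-58.8 -24.7]
-100 269 189.4 [-58.9 -23.8]
-95 268 189.5 [-59.  -23.7]
-90 253 189.4 [-59.1 -24.5]
-85 231 189.0 [-56.7 -24.4]
top z 224.9772399416899 [-72.30176565 -27.49820624]
```

View pics/w1.png

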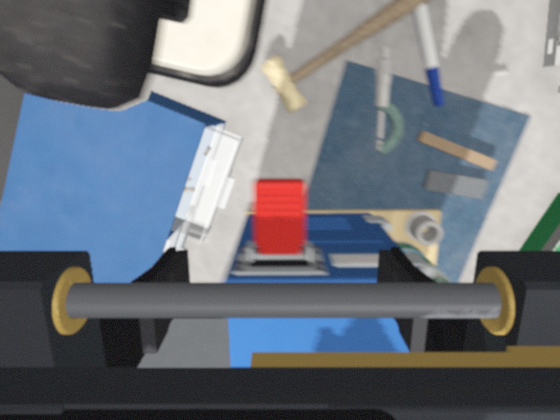

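View pics/s1.png

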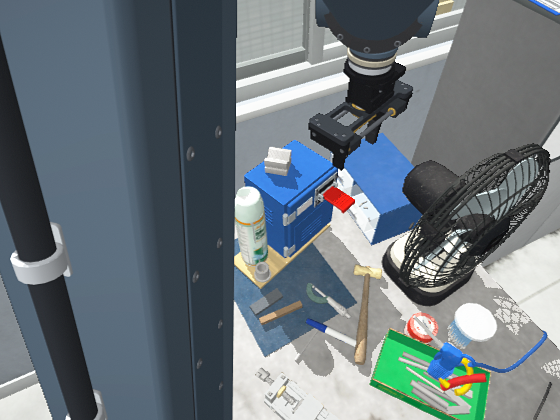

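The wrist view shows the red paddle at columns 254–305, rows 180–250. Its top is level at 189.5 mm and the locker top reads 225.0, so the latch sits about 1.5 mm above mid. I expect it to clear near 14 mm of lift and to reach the stop at about 17–19 mm. Descending now.

>>> send_rows:
  fingers: [1,1,1,1,1,1,1,1,1]
  dp:
    - [2,0,-30]
    - [2,0,-60]
    - [2,0,-85]
    - [2,0,-105]
    - [2,0,-120]
    - [2,0,-132]
    - [2,0,-142]
    - [2,0,-149]
    - [2,0,-149]
  turn:
    - [0,0,0]
    - [0,0,0]
    - [0,0,0]
    - [0,0,0]
    - [0,0,0]
    - [0,0,0]
    - [0,0,0]
    - [0,0,0]
    - [0,0,0]

```text
time_s: 2.67
position: [0.5838, 0.0043, 0.1705]
tcp_rot: [[-0.001, -0.65, -0.76], [-0.003, -0.76, 0.65], [-1.0, 0.003, -0.002]]
force: [-0.0, 0.1, -0.3]
opening: 1.0
```

```bash
python3 - <<'E'
from h import *
from rig import bot
s=show()
c=bot.capture("wrist");cv2.imwrite("pics/w2.png",c["img"]);c=bot.capture("side");cv2.imwrite("pics/s2.png",cv2.resize(c["img"][100:300,215:415],None,fx=3,fy=3,interpolation=cv2.INTER_CUBIC))
E
```

```text
t 2.67 pos [583.8   4.3 170.5] loc [-121.2  -42.6  170.5] yawz 139.5 xax [-0.001 -0.003 -1.   ] xax_loc [-0.003 -0.002] F [-0.04  0.07 -0.29] Floc [0.03 0.08] M [ 0.08  0.13 -0.  ] op 1.0 j [ -10.4   30.8   91.1   -0.2   58.2 -149.8]
```

View pics/w2.png

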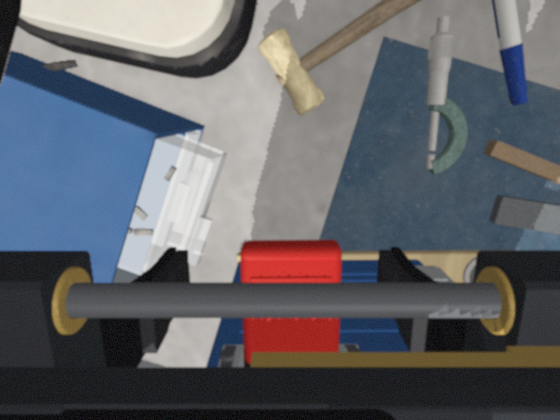

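View pics/s2.png

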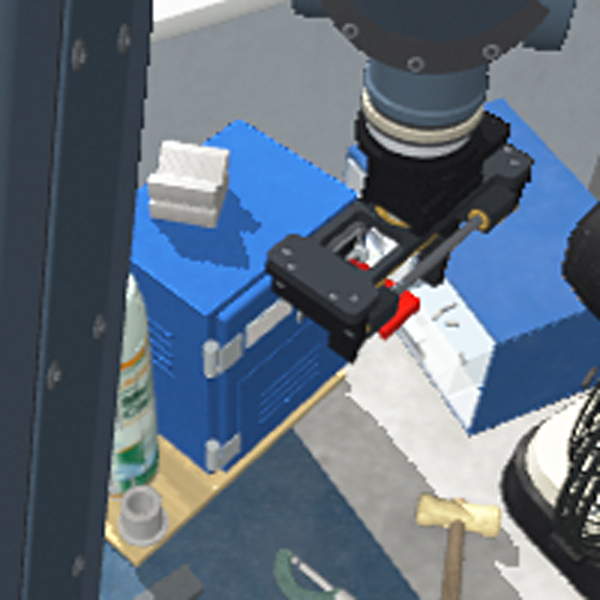

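>>> send_rows:
  fingers: [1,1,0.7,0.45,0.3,0.3,0.3,0.3]
  dp:
    - [-1.6,2.7,1]
    - [-1.6,2.7,1]
    - [-1.6,2.7,1]
    - [-1.6,2.7,1]
    - [-1.6,2.7,1]
    - [-1.6,2.7,1]
    - [-1.6,2.7,1]
    - [-1.6,2.7,1]
  turn:
    - [0,0,0]
    - [0,0,0]
    - [0,0,0]
    - [0,0,0]
    - [0,0,0]
    - [0,0,0]
    - [0,0,0]
    - [0,0,0]

```text
time_s: 3.43
position: [0.5835, 0.0066, 0.1732]
tcp_rot: [[0.003, -0.65, -0.76], [-0.004, -0.76, 0.65], [-1.0, 0.001, -0.005]]
force: [-0.3, -0.5, 0.2]
opening: 0.634
```

```bash
python3 -c "
from h import *;show()"
```

```text
t 3.43 pos [583.5   6.6 173.2] loc [-119.6  -40.9  173.2] yawz 139.4 xax [ 0.003 -0.004 -1.   ] xax_loc [-0.001 -0.005] F [-0.27 -0.5   0.16] Floc [-0.55 -0.12] M [ 0.1   0.07 -0.01] op 0.634 j [ -10.2   30.5   91.1   -0.2   58.2 -149.5]
```

Still closing; the paddle should stop the fingers at about 0.48.

>>> send_rows:
  fingers: [0.3,0.3,0.3,0.3,0.3,0.3]
  dp:
    - [0,0,0]
    - [0,0,0]
    - [0,0,0]
    - [0,0,0]
    - [0,0,0]
    - [0,0,0]
  turn:
    - [0,0,0]
    - [0,0,0]
    - [0,0,0]
    - [0,0,0]
    - [0,0,0]
    - [0,0,0]

```text
time_s: 3.93
position: [0.5824, 0.0074, 0.173]
tcp_rot: [[0.0, -0.65, -0.76], [-0.003, -0.76, 0.65], [-1.0, 0.002, -0.002]]
force: [-3.2, 3.6, 2.8]
opening: 0.477
```

```bash
python3 -c "
from h import *;show()"
```

```text
t 3.93 pos [582.4   7.4 173. ] loc [-119.8  -39.5  173. ] yawz 139.4 xax [ 0.    -0.003 -1.   ] xax_loc [-0.002 -0.002] F [-3.24  3.64  2.78] Floc [0.68 4.82] M [0.79 0.7  0.01] op 0.477 j [ -10.2   30.5   91.2   -0.2   58.3 -149.5]
```

>>> send_rows:
  fingers: [0.3,0.3,0.3]
  dp:
    - [-0.8,0.7,0]
    - [-0.8,0.7,0]
    - [-0.8,0.7,0]
  turn:
    - [0,0,0]
    - [0,0,0]
    - [0,0,0]

```text
time_s: 4.18
position: [0.5823, 0.0075, 0.1731]
tcp_rot: [[0.002, -0.65, -0.76], [-0.004, -0.76, 0.65], [-1.0, 0.001, -0.004]]
force: [-0.8, -0.4, -0.8]
opening: 0.473
```

```bash
python3 -c "
from h import *;show()"
```

```text
t 4.18 pos [582.3   7.5 173.1] loc [-119.8  -39.4  173.1] yawz 139.4 xax [ 0.002 -0.004 -1.   ] xax_loc [-0.001 -0.004] F [-0.84 -0.43 -0.81] Floc [-0.86  0.36] M [ 0.25  0.27 -0.16] op 0.473 j [ -10.2   30.4   91.3   -0.2   58.2 -149.5]
```

```bash
cat >> h.py <<'E'
def tilt(phi,th=0,phi0=0,th0=0,piv=(-72,-39.4,185.5),tcp0=(-119.8,-39.4,173.1),hinge=(-66,80.6)):
    """tcp in locker frame & rotation for lift phi, door angle th, with tcp0 at phi=th=0"""
    from scipy.spatial.transform import Rotation as Ro
    r=np.array(tcp0)-piv;Ry=Ro.from_rotvec([0,phi,0]);p=np.array(piv)+Ry.apply(r)
    Rz=Ro.from_rotvec([0,0,-th]);h=np.array([*hinge,0]);return h+Rz.apply(p-h),Rz*Ry
def step(a,b):
    """world dp, turn from (phi,th)=a to b"""
    from scipy.spatial.transform import Rotation as Ro
    pa,Ra=tilt(*a);pb,Rb=tilt(*b);d=pb-pa;t=(Rb*Ra.inv()).as_rotvec()
    f=lambda v:(v[0]*ex+v[1]*ey+[0,0,v[2]])
    return f(d).round(1),f(t).round(3)
E
python3 -c "
from h import *
for p in (.05,.1,.15,.2,.25,.3,.35,.4): print(p,48*np.sin(p),*step((0,0),(p,0)))
for p in (.25,.3,.35,.4): print(p,*step((.2,0),(p,0)))"
```

```text
0.05 2.39900012499256 [-0.4 -0.4  2.4] [-0.038  0.032  0.   ]
0.1 4.792003999047751 [-0.6 -0.8  4.8] [-0.076  0.065  0.   ]
0.15 7.173030358732762 [-0.9 -1.   7.3] [-0.114  0.097  0.   ]
0.2 9.536127878162938 [-1.  -1.2  9.7] [-0.153  0.129  0.   ]
0.25 11.8753900442171 [-1.  -1.2 12.2] [-0.191  0.162  0.   ]
0.3 14.184969919744297 [-1.  -1.2 14.7] [-0.229  0.194  0.   ]
0.35 16.459094757861664 [-0.9 -1.  17.1] [-0.267  0.226  0.   ]
0.4 18.692080430815224 [-0.7 -0.8 19.6] [-0.305  0.259  0.   ]
0.25 [-0.  -0.1  2.5] [-0.038  0.032  0.   ]
0.3 [-0.  -0.   4.9] [-0.076  0.065  0.   ]
0.35 [0.1 0.1 7.4] [-0.114  0.097  0.   ]
0.4 [0.3 0.3 9.8] [-0.153  0.129  0.   ]
```

>>> send_rows:
  fingers: [0.3,0.3,0.3,0.3,0.3,0.3,0.3,0.3,0.3]
  dp:
    - [-0.4,-0.4,2.4]
    - [-0.6,-0.8,4.8]
    - [-0.6,-0.8,4.8]
    - [-0.9,-1.0,7.3]
    - [-0.9,-1.0,7.3]
    - [-1.0,-1.2,9.7]
    - [-1.0,-1.2,9.7]
    - [-1.0,-1.2,9.7]
    - [-1.0,-1.2,9.7]
  turn:
    - [-0.038,0.032,0]
    - [-0.076,0.065,0]
    - [-0.076,0.065,0]
    - [-0.114,0.097,0]
    - [-0.114,0.097,0]
    - [-0.153,0.129,0]
    - [-0.153,0.129,0]
    - [-0.153,0.129,0]
    - [-0.153,0.129,0]

```text
time_s: 4.93
position: [0.5813, 0.0063, 0.1824]
tcp_rot: [[-0.125, -0.638, -0.76], [-0.154, -0.744, 0.65], [-0.98, 0.198, -0.005]]
force: [-0.6, 1.1, -2.1]
opening: 0.481
```

```bash
python3 -c "
from h import *;show()"
```

```text
t 4.93 pos [581.3   6.3 182.4] loc [-121.3  -39.4  182.4] yawz 139.5 xax [-0.125 -0.154 -0.98 ] xax_loc [-0.198 -0.004] F [-0.61  1.11 -2.09] Floc [0.45 1.19] M [ 0.48  0.11 -0.17] op 0.481 j [  -5.4   33.    85.2  -10.2   68.6 -140.5]
```

>>> send_rows:
  fingers: [0.3,0.3,0.3,0.3]
  dp:
    - [0,0,1.3]
    - [0,0,2.6]
    - [0,0,2.6]
    - [0,0,2.6]
  turn:
    - [-0.019,0.016,0]
    - [-0.038,0.032,0]
    - [-0.038,0.032,0]
    - [-0.038,0.032,0]

```text
time_s: 5.27
position: [0.5813, 0.0062, 0.1849]
tcp_rot: [[-0.157, -0.63, -0.761], [-0.191, -0.736, 0.649], [-0.969, 0.247, -0.005]]
force: [-1.4, -0.7, -1.6]
opening: 0.475
```

```bash
python3 -c "
from h import *;show()"
```

```text
t 5.27 pos [581.3   6.2 184.9] loc [-121.4  -39.5  184.9] yawz 139.5 xax [-0.157 -0.191 -0.969] xax_loc [-0.247 -0.004] F [-1.37 -0.71 -1.64] Floc [-1.43  0.59] M [ 0.28  0.18 -0.13] op 0.475 j [  -4.2   33.8   83.6  -12.3   71.3 -138.9]
```

>>> send_rows:
  fingers: [0.3,0.3,0.3,0.3]
  dp:
    - [0,0,0.8]
    - [0,0,1.6]
    - [0,0,1.6]
    - [0,0,1.6]
  turn:
    - [-0.01,0.009,0]
    - [-0.022,0.019,0]
    - [-0.022,0.019,0]
    - [-0.022,0.019,0]

```text
time_s: 5.6
position: [0.5813, 0.0062, 0.1865]
tcp_rot: [[-0.175, -0.625, -0.761], [-0.213, -0.731, 0.649], [-0.961, 0.276, -0.005]]
force: [-2.1, -0.5, -1.9]
opening: 0.476
```

```bash
python3 -c "
from h import *;show()"
```

```text
t 5.6 pos [581.3   6.2 186.5] loc [-121.4  -39.5  186.5] yawz 139.5 xax [-0.175 -0.213 -0.961] xax_loc [-0.276 -0.004] F [-2.09 -0.53 -1.88] Floc [-1.76  1.25] M [ 0.36  0.16 -0.23] op 0.476 j [  -3.6   34.4   82.6  -13.5   73.  -138. ]
```

>>> send_rows:
  fingers: [0.3,0.3,0.3]
  dp:
    - [0,0,1.0]
    - [0,0,1.0]
    - [0,0,1.0]
  turn:
    - [-0.016,0.014,0]
    - [-0.016,0.014,0]
    - [-0.016,0.014,0]

```text
time_s: 5.85
position: [0.5813, 0.0062, 0.1875]
tcp_rot: [[-0.189, -0.62, -0.761], [-0.229, -0.726, 0.648], [-0.955, 0.297, -0.005]]
force: [-1.8, -0.5, -1.8]
opening: 0.478
```

>>> send_rows:
  fingers: [0.3,0.3,0.3]
  dp:
    - [0,0,1.0]
    - [0,0,1.0]
    - [0,0,1.0]
  turn:
    - [-0.016,0.014,0]
    - [-0.016,0.014,0]
    - [-0.016,0.014,0]

```text
time_s: 6.1
position: [0.5813, 0.0062, 0.1885]
tcp_rot: [[-0.203, -0.616, -0.761], [-0.245, -0.721, 0.648], [-0.948, 0.318, -0.004]]
force: [-2.0, 0.5, -1.7]
opening: 0.477
```

```bash
python3 -c "
from h import *;show()"
```

```text
t 6.1 pos [581.3   6.2 188.5] loc [-121.3  -39.5  188.5] yawz 139.6 xax [-0.203 -0.245 -0.948] xax_loc [-0.318 -0.004] F [-2.05  0.52 -1.71] Floc [-0.93  1.89] M [ 0.33  0.18 -0.26] op 0.477 j [  -2.7   35.2   81.2  -15.2   75.5 -136.9]
```

```bash
python3 - <<'E'
from h import *
from rig import bot
c=bot.capture("wrist");cv2.imwrite("pics/w3.png",c["img"]);c=bot.capture("side");cv2.imwrite("pics/s3.png",cv2.resize(c["img"][140:260,265:385],None,fx=5,fy=5,interpolation=cv2.INTER_CUBIC))
E
```

```text
(no output)
```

View pics/w3.png

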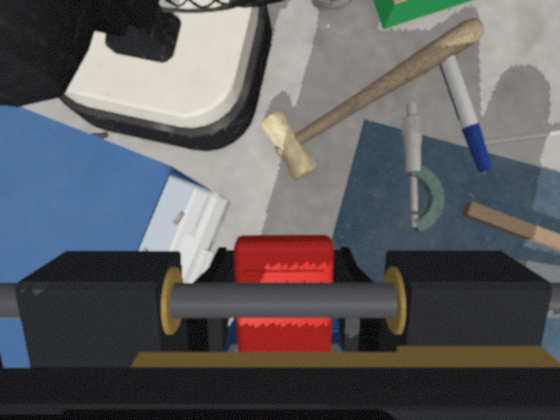

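View pics/s3.png

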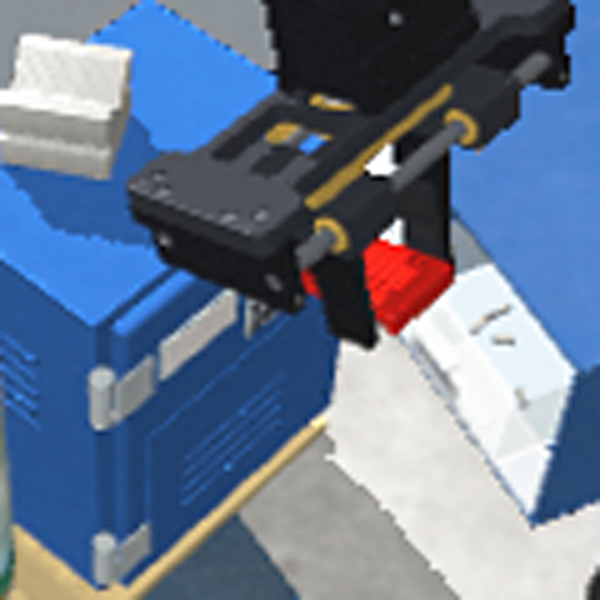

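The paddle has lifted with the fingers, sitting at wrist rows 236–350 as it did before. I'll carry on in 1 mm steps.

>>> send_rows:
  fingers: [0.3,0.3,0.3]
  dp:
    - [0,0,1.0]
    - [0,0,1.0]
    - [0,0,1.0]
  turn:
    - [-0.016,0.014,0]
    - [-0.016,0.014,0]
    - [-0.016,0.014,0]

```text
time_s: 6.45
position: [0.5814, 0.0063, 0.1895]
tcp_rot: [[-0.216, -0.611, -0.762], [-0.26, -0.716, 0.648], [-0.941, 0.338, -0.004]]
force: [-1.4, 0.5, -1.0]
opening: 0.479
```

>>> send_rows:
  fingers: [0.3,0.3,0.3]
  dp:
    - [0,0,1.0]
    - [0,0,1.0]
    - [0,0,1.0]
  turn:
    - [-0.016,0.014,0]
    - [-0.016,0.014,0]
    - [-0.016,0.014,0]

```text
time_s: 6.7
position: [0.5814, 0.0063, 0.1906]
tcp_rot: [[-0.229, -0.606, -0.762], [-0.275, -0.71, 0.648], [-0.934, 0.358, -0.004]]
force: [-2.1, 0.5, -1.2]
opening: 0.48
```

```bash
python3 -c "
from h import *;show()"
```

```text
t 6.7 pos [581.4   6.3 190.6] loc [-121.2  -39.5  190.6] yawz 139.6 xax [-0.229 -0.275 -0.934] xax_loc [-0.358 -0.003] F [-2.11  0.49 -1.19] Floc [-0.99  1.93] M [ 0.37  0.09 -0.24] op 0.48 j [  -1.8   36.    79.9  -16.8   77.9 -135.8]
```

```bash
cat >> h.py <<'E'
def torq(h=.23,s=None):
    from rig import bot
    s=s or bot.read_state();R=s["tcp_rot"];o=s["position"]-h*R[:,0]
    piv=wor([-72,-39.4,185.5])/1000
    T=s["moment"]+np.cross(o-piv,s["force"])
    return T@ey, T@ey/.048
E
python3 -c "
from h import *
S=[([.2348,.5784,.2216],[-.001,-.002,-1],[-.315,0,-.125],[.086,.035,-.03]),
([.5838,.0043,.1705],[-.001,-.003,-1],[-.04,.07,-.29],[.08,.13,0]),
([.5835,.0066,.1732],[0.003,-.004,-1],[-.27,-.5,.16],[.1,.07,-.01]),
([.5824,.0074,.173],[0,-.003,-1],[-3.24,3.64,2.78],[.79,.70,.01]),
([.5823,.0075,.1731],[.002,-.004,-1],[-.84,-.43,-.81],[.25,.27,-.16]),
([.5813,.0063,.1824],[-.125,-.154,-.98],[-.61,1.11,-2.09],[.48,.11,-.17]),
([.5813,.0062,.1849],[-.157,-.191,-.969],[-1.37,-.71,-1.64],[.28,.18,-.13]),
([.5813,.0062,.1865],[-.175,-.213,-.961],[-2.09,-.53,-1.88],[.36,.16,-.23]),
([.5813,.0062,.1885],[-.203,-.245,-.948],[-2.05,.52,-1.71],[.33,.18,-.26]),
([.5814,.0063,.1906],[-.229,-.275,-.934],[-2.11,.49,-1.19],[.37,.09,-.24])]
for p,x,f,m in S:
  print([np.round(torq(h,dict(position=np.array(p),tcp_rot=np.array([x]*3).T,force=np.array(f),moment=np.array(m))),2) for h in (.2,.23)], round(float(np.array(m)@ey),3))
"
```

```text
[array([-0.07, -1.47]), array([-0.08, -1.6 ])] -0.043
[array([0.01, 0.29]), array([0.01, 0.31])] 0.023
[array([-0.13, -2.66]), array([-0.14, -3.01])] -0.031
[array([0.11, 2.28]), array([0.13, 2.7 ])] -0.15
[array([-0.22, -4.54]), array([-0.24, -5.08])] -0.016
[array([-0.23, -4.75]), array([-0.2 , -4.21])] -0.295
[array([-0.37, -7.77]), array([-0.4 , -8.38])] -0.097
[array([ -0.5 , -10.41]), array([ -0.53, -11.14])] -0.171
[array([-0.29, -6.04]), array([-0.3 , -6.25])] -0.135
[array([-0.39, -8.07]), array([-0.4 , -8.39])] -0.224
```

```bash
cat >> h.py <<'E'
def avg(n=6):
    from rig import bot
    v=[]
    for i in range(n):
        s=bot.read_state();v.append([*torq(s=s),s["force"]@ex,s["force"]@ey,s["force"][2],s["moment"]@ey,s["moment"]@ex]);bot.capture("side")
    v=np.array(v);print("t%.2f"%s["time_s"],"T,Feq,Fx,Fy,Fz,My,Mx",v.mean(0).round(2),"sd",v.std(0).round(2),"loc",loc(s["position"]).round(1),"tilt",np.arcsin(-s["tcp_rot"][:,0]@ex).round(3),"z",(s["position"][2]*1000).round(1))
E
python3 -c "
from h import *
avg(8)"
```

```text
t7.05 T,Feq,Fx,Fy,Fz,My,Mx [-0.45 -9.48 -0.86  1.27 -1.57 -0.32  0.31] sd [0.14 2.84 0.56 0.5  0.46 0.05 0.03] loc [-121.2  -39.5  190.6] tilt 0.366 z 190.6
```

>>> send_rows:
  fingers: [0.3,0.3,0.3]
  dp:
    - [0,0,1.0]
    - [0,0,1.0]
    - [0,0,1.0]
  turn:
    - [-0.016,0.014,0]
    - [-0.016,0.014,0]
    - [-0.016,0.014,0]

```text
time_s: 7.35
position: [0.5815, 0.0064, 0.1915]
tcp_rot: [[-0.242, -0.601, -0.762], [-0.29, -0.704, 0.648], [-0.926, 0.378, -0.004]]
force: [-1.1, 0.5, -0.8]
opening: 0.475
```

```bash
python3 -c "
from h import *
avg(8)"
```

```text
t7.70 T,Feq,Fx,Fy,Fz,My,Mx [-0.44 -9.06 -0.47  1.9  -1.54 -0.39  0.31] sd [0.11 2.3  0.48 0.38 0.6  0.03 0.02] loc [-121.1  -39.5  191.6] tilt 0.386 z 191.6
```

>>> send_rows:
  fingers: [0.3,0.3,0.3]
  dp:
    - [0,0,1.0]
    - [0,0,1.0]
    - [0,0,1.0]
  turn:
    - [-0.016,0.014,0]
    - [-0.016,0.014,0]
    - [-0.016,0.014,0]

```text
time_s: 8.0
position: [0.5815, 0.0064, 0.1924]
tcp_rot: [[-0.255, -0.595, -0.762], [-0.305, -0.698, 0.648], [-0.918, 0.397, -0.003]]
force: [-0.5, 1.0, -2.6]
opening: 0.477
```

```bash
python3 -c "
from h import *
avg(8)"
```

```text
t8.35 T,Feq,Fx,Fy,Fz,My,Mx [ -0.53 -11.09  -0.48   1.28  -2.71  -0.54   0.27] sd [0.16 3.32 0.54 0.34 0.4  0.06 0.03] loc [-121.1  -39.5  192.5] tilt 0.407 z 192.5
```

>>> send_rows:
  fingers: [0.3,0.3,0.3]
  dp:
    - [0,0,0.7]
    - [0,0,0.7]
    - [0,0,0.7]
  turn:
    - [-0.011,0.009,0]
    - [-0.011,0.009,0]
    - [-0.011,0.009,0]

```text
time_s: 8.65
position: [0.5815, 0.0064, 0.1928]
tcp_rot: [[-0.263, -0.592, -0.762], [-0.314, -0.694, 0.648], [-0.912, 0.41, -0.003]]
force: [-1.7, -0.0, -4.6]
opening: 0.478
```

```bash
python3 -c "
from h import *
avg(8)"
```

```text
t9.00 T,Feq,Fx,Fy,Fz,My,Mx [ -0.71 -14.78  -0.77   0.89  -5.28  -0.78   0.18] sd [0.1  2.07 0.48 0.6  0.31 0.03 0.04] loc [-121.   -39.4  192.9] tilt 0.422 z 192.9
```

The stop is felt: Fz went from −1.5 to −5.3 N and the wrist moment from −0.39 to −0.78 within 1.4 mm, at about 19.5 mm of lift. I'll ease back about 1 mm, which stays above the clearing lift, then draw the door.

```bash
python3 -c "
from h import *
print(step((.422,0),(.405,0)))
for t in (.02,.04,.06,.08,.1,.12,.14,.16,.18): print(t,*step((.422,0),(.405,t)))
for t in (.02,.04,.06,.08,.1,.12,.14): print(t,*step((.405,0.04),(.405,.04+t)))"
```

```text
(array([-0.1, -0.1, -0.8]), array([ 0.013, -0.011,  0.   ]))
0.02 [-2.5 -1.2 -0.8] [ 0.013 -0.011 -0.02 ]
0.04 [-4.9 -2.2 -0.8] [ 0.013 -0.011 -0.04 ]
0.06 [-7.3 -3.2 -0.8] [ 0.013 -0.011 -0.06 ]
0.08 [-9.8 -4.2 -0.8] [ 0.013 -0.012 -0.08 ]
0.1 [-12.3  -5.1  -0.8] [ 0.012 -0.012 -0.1  ]
0.12 [-14.8  -6.   -0.8] [ 0.012 -0.012 -0.12 ]
0.14 [-17.3  -6.8  -0.8] [ 0.012 -0.012 -0.14 ]
0.16 [-19.8  -7.5  -0.8] [ 0.012 -0.012 -0.16 ]
0.18 [-22.4  -8.2  -0.8] [ 0.012 -0.012 -0.18 ]
0.02 [-2.4 -1.   0. ] [ 0.   -0.   -0.02]
0.04 [-4.9 -2.   0. ] [ 0.   -0.   -0.04]
0.06 [-7.4 -2.9  0. ] [-0.   -0.   -0.06]
0.08 [-9.9 -3.7  0. ] [ 0.   -0.   -0.08]
0.1 [-12.4  -4.5   0. ] [-0.  -0.  -0.1]
0.12 [-14.9  -5.3   0. ] [-0.    0.   -0.12]
0.14 [-17.5  -6.    0. ] [ 0.   -0.   -0.14]
```

>>> send_rows:
  fingers: [0.3,0.3,0.3]
  dp:
    - [0,0,-0.8]
    - [0,0,-0.8]
    - [0,0,-0.8]
  turn:
    - [0.012,-0.011,0]
    - [0.012,-0.011,0]
    - [0.012,-0.011,0]

```text
time_s: 9.3
position: [0.5815, 0.0065, 0.1925]
tcp_rot: [[-0.252, -0.597, -0.761], [-0.302, -0.699, 0.648], [-0.919, 0.394, -0.004]]
force: [-1.0, 0.5, -3.6]
opening: 0.478
```

```bash
python3 -c "
from h import *
avg(6)"
```

```text
t9.55 T,Feq,Fx,Fy,Fz,My,Mx [ -0.49 -10.23  -0.14   0.89  -3.06  -0.59   0.3 ] sd [0.1  2.15 0.43 0.4  0.52 0.04 0.03] loc [-121.1  -39.5  192.4] tilt 0.405 z 192.4
```

Next, draw gently through the play: 5 mm, then check.

>>> send_rows:
  fingers: [0.3,0.3,0.3,0.3,0.3]
  dp:
    - [-1.2,-0.6,0]
    - [-2.4,-1.1,0]
    - [-3.6,-1.6,0]
    - [-4.8,-2.1,0]
    - [-4.8,-2.1,0]
  turn:
    - [0,0,-0.01]
    - [0,0,-0.02]
    - [0,0,-0.03]
    - [0,0,-0.04]
    - [0,0,-0.04]

```text
time_s: 10.02
position: [0.5767, 0.0044, 0.1924]
tcp_rot: [[-0.265, -0.625, -0.734], [-0.292, -0.674, 0.679], [-0.919, 0.394, -0.004]]
force: [-0.2, 0.9, -4.2]
opening: 0.479
```

```bash
python3 -c "
from h import *
show();avg(4)"
```

```text
t 10.02 pos [576.7   4.4 192.4] loc [-125.7  -37.1  192.4] yawz 137.3 xax [-0.265 -0.292 -0.919] xax_loc [-0.394  0.013] F [-0.21  0.92 -4.23] Floc [0.57 0.75] M [ 0.86 -0.34 -0.17] op 0.479 j [  -1.5   36.7   79.   -17.6   80.4 -133.3]
t10.17 T,Feq,Fx,Fy,Fz,My,Mx [ -0.54 -11.27   1.11   1.16  -3.34  -0.91   0.27] sd [0.08 1.75 0.35 0.53 0.89 0.04 0.02] loc [-125.7  -37.2  192.4] tilt 0.405 z 192.4
```

>>> send_rows:
  fingers: [0.3,0.3,0.3,0.3]
  dp:
    - [-1.2,-0.5,0]
    - [-2.4,-1.0,0]
    - [-3.6,-1.5,0]
    - [-3.6,-1.5,0]
  turn:
    - [0,0,-0.01]
    - [0,0,-0.02]
    - [0,0,-0.03]
    - [0,0,-0.03]

```text
time_s: 10.55
position: [0.5729, 0.0028, 0.1924]
tcp_rot: [[-0.274, -0.645, -0.714], [-0.284, -0.655, 0.701], [-0.919, 0.394, -0.004]]
force: [-0.4, 2.0, -3.4]
opening: 0.476
```

```bash
python3 -c "
from h import *
avg(4)"
```

```text
t10.70 T,Feq,Fx,Fy,Fz,My,Mx [-0.46 -9.68  1.64  1.74 -3.61 -0.94  0.3 ] sd [0.1  2.02 0.29 0.48 0.19 0.04 0.04] loc [-129.4  -35.3  192.4] tilt 0.405 z 192.4
```

Free: only hinge friction (1.6 N). Continue to about 0.18 rad.

>>> send_rows:
  fingers: [0.3,0.3,0.3,0.3,0.3,0.3,0.3,0.3]
  dp:
    - [-1.9,-0.7,0]
    - [-3.8,-1.4,0]
    - [-5.7,-2.1,0]
    - [-7.6,-2.8,0]
    - [-9.4,-3.4,0]
    - [-11.2,-4.0,0]
    - [-13.0,-4.6,0]
    - [-13.0,-4.6,0]
  turn:
    - [0,0,-0.015]
    - [0,0,-0.03]
    - [0,0,-0.045]
    - [0,0,-0.06]
    - [0,0,-0.075]
    - [0,0,-0.09]
    - [0,0,-0.105]
    - [0,0,-0.105]

```text
time_s: 11.42
position: [0.5592, -0.0016, 0.1923]
tcp_rot: [[-0.303, -0.71, -0.635], [-0.253, -0.583, 0.772], [-0.919, 0.395, -0.003]]
force: [-1.6, 4.6, -3.0]
opening: 0.476
```

```bash
python3 - <<'E'
from h import *
show();avg(3)
from rig import bot
c=bot.capture("side");cv2.imwrite("pics/s4.png",cv2.resize(c["img"][120:300,235:415],None,fx=3.3,fy=3.3,interpolation=cv2.INTER_CUBIC))
E
```

```text
t 11.42 pos [559.2  -1.6 192.3] loc [-141.6  -27.7  192.3] yawz 129.4 xax [-0.303 -0.253 -0.919] xax_loc [-0.389  0.068] F [-1.56  4.62 -3.02] Floc [2.52 4.18] M [ 1.13 -0.41 -0.44] op 0.476 j [  -3.1   36.1   80.3  -15.8   81.4 -127.7]
t11.52 T,Feq,Fx,Fy,Fz,My,Mx [-0.42 -8.79  2.9   3.83 -2.75 -1.11  0.46] sd [0.07 1.37 0.31 0.28 0.23 0.04 0.03] loc [-141.6  -27.7  192.4] tilt 0.4 z 192.4
```

View pics/s4.png

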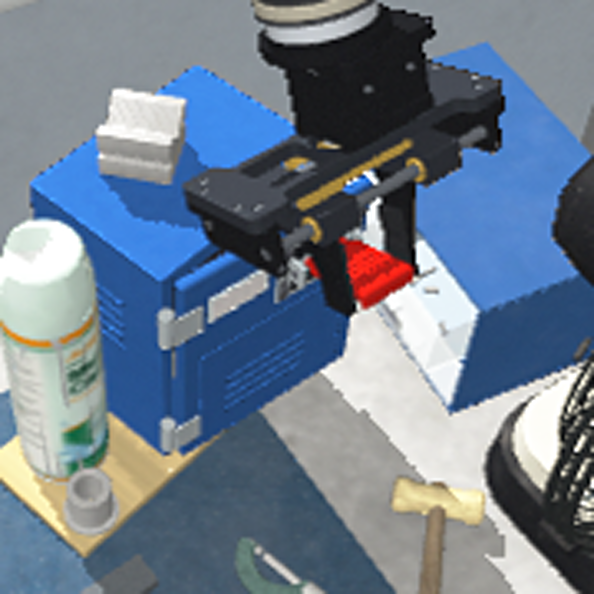

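```bash
python3 - <<'E'
from h import *
A=[]
for n in("side","scene"):
    w=pts(np.load(n+"0.npz"));A.append(w[(w[...,2]>.2)&(w[...,2]<.8)])
L=loc(np.concatenate(A));f=L[(L[:,0]<-190)&(L[:,0]>-450)&(L[:,1]<60)&(L[:,1]>-300)]
from scipy.spatial.transform import Rotation as Ro
# tool axes in locker frame at phi=th=0: x=-z, z=+y, y=-x
T0=np.array([[0,-1,0],[0,0,1],[-1,0,0]],float)
for th in(.18,.25,.3,.35,.4):
    for phi in(.4,.2,0):
        p,R=tilt(phi,th);T=R.as_matrix()@T0
        q=(f-p)@T
        lo=np.array([-200,-37.5,-95]);hi=np.array([-70,37.5,95])
        d=np.linalg.norm(np.maximum(np.maximum(lo-q,q-hi),0),axis=1)
        print(th,phi,d.min().round(1),f[d.argmin()].round(0))
E
```

```text
0.18 0.4 42.8 [-201. -137.  254.]
0.18 0.2 28.1 [-201. -137.  254.]
0.18 0 18.5 [-199. -131.  237.]
0.25 0.4 36.8 [-201. -137.  254.]
0.25 0.2 29.0 [-206. -132.  246.]
0.25 0 19.6 [-217. -122.  238.]
0.3 0.4 36.6 [-201. -137.  254.]
0.3 0.2 30.8 [-213. -125.  241.]
0.3 0 23.4 [-217. -122.  238.]
0.35 0.4 37.4 [-201. -137.  254.]
0.35 0.2 32.7 [-213. -125.  241.]
0.35 0 27.2 [-217. -122.  238.]
0.4 0.4 38.3 [-201. -137.  254.]
0.4 0.2 34.4 [-217. -122.  238.]
0.4 0 30.5 [-217. -122.  238.]
```

```bash
python3 - <<'E'
from h import *
A=[]
for n in("side","scene"):
    w=pts(np.load(n+"0.npz"));A.append(w[(w[...,2]>.03)&(w[...,2]<.8)])
L=loc(np.concatenate(A))
inl=(abs(L[:,0])<85)&(L[:,1]<85)&(L[:,1]>-90)&(L[:,2]<230)
pad=(L[:,0]<-70)&(L[:,0]>-145)&(abs(L[:,1]+39)<35)
f=L[~inl&~pad&(L[:,0]>-450)&(L[:,0]<150)&(abs(L[:,1])<300)]
T0=np.array([[0,-1,0],[0,0,1],[-1,0,0]],float)
def dist(q,lo,hi):
    d=np.linalg.norm(np.maximum(np.maximum(np.array(lo)-q,q-np.array(hi)),0),axis=1);return d.min().round(1),f[d.argmin()].round(0)
for th in np.arange(.2,1.6,.15):
    for phi in(.2,0):
        p,R=tilt(phi,th);q=(f-p)@(R.as_matrix()@T0)
        print(th.round(2),phi,"body",dist(q,[-230,-37.5,-95],[-70,37.5,95]),"cam",dist(q,[-230,37,-50],[-140,100,50]),"fing",dist(q,[-70,-10,-45],[0,10,45]),"tcpW",wor(p).round(0))
E
```

```text
0.2 0.2 body (np.float64(27.4), array([-201., -137.,  254.])) cam (np.float64(70.3), array([-291.,  -56.,  322.])) fing (np.float64(60.4), array([-143.,  -88.,  123.])) tcpW [556.  -2. 183.]
0.2 0 body (np.float64(18.4), array([-206., -126.,  235.])) cam (np.float64(38.7), array([-286.,  -43.,  304.])) fing (np.float64(51.1), array([-161.,  -82.,  124.])) tcpW [558.  -1. 173.]
0.35 0.2 body (np.float64(32.7), array([-213., -125.,  241.])) cam (np.float64(55.3), array([-289.,  -49.,  314.])) fing (np.float64(61.8), array([-161.,  -82.,  124.])) tcpW [537.  -6. 183.]
0.35 0 body (np.float64(27.2), array([-217., -122.,  238.])) cam (np.float64(25.6), array([-286.,  -43.,  304.])) fing (np.float64(54.3), array([-161.,  -82.,  124.])) tcpW [538.  -5. 173.]
0.5 0.2 body (np.float64(35.8), array([-199., -131.,  237.])) cam (np.float64(52.6), array([-310.,  -14.,  333.])) fing (np.float64(73.6), array([-161.,  -82.,  124.])) tcpW [517.  -6. 183.]
0.5 0 body (np.float64(34.8), array([-206., -126.,  235.])) cam (np.float64(21.5), array([-304.,    5.,  310.])) fing (np.float64(66.7), array([-16
[... 1991 characters left out ...]
,   24.,  250.])) cam (np.float64(122.7), array([-304.,   19.,  278.])) fing (np.float64(80.5), array([-70.,  86., 197.])) tcpW [417.  51. 183.]
1.4 0 body (np.float64(40.2), array([-302.,   27.,  234.])) cam (np.float64(138.3), array([-304.,   19.,  278.])) fing (np.float64(81.4), array([-70.,  86., 191.])) tcpW [418.  50. 173.]
1.55 0.2 body (np.float64(48.3), array([-66.,  88., 203.])) cam (np.float64(147.2), array([-304.,   19.,  278.])) fing (np.float64(80.0), array([-70.,  86., 197.])) tcpW [407.  68. 183.]
1.55 0 body (np.float64(48.3), array([-66.,  88., 203.])) cam (np.float64(148.5), array([-20., 121., 237.])) fing (np.float64(80.9), array([-70.,  86., 191.])) tcpW [408.  67. 173.]
```

```bash
python3 - <<'E'
from h import *
A=[]
for n in("side","scene"):
    w=pts(np.load(n+"0.npz"));A.append(w[(w[...,2]>.03)&(w[...,2]<.8)])
L=loc(np.concatenate(A))
inl=(abs(L[:,0])<85)&(L[:,1]<85)&(L[:,1]>-90)&(L[:,2]<230)
pad=(L[:,0]<-70)&(L[:,0]>-145)&(abs(L[:,1]+39)<35)
f=L[~inl&~pad&(L[:,0]>-450)&(L[:,0]<150)&(abs(L[:,1])<300)]
T0=np.array([[0,-1,0],[0,0,1],[-1,0,0]],float)
def dist(q,lo,hi):
    d=np.linalg.norm(np.maximum(np.maximum(np.array(lo)-q,q-np.array(hi)),0),axis=1);return d.min().round(1),f[d.argmin()].round(0)
for th in np.arange(.2,1.6,.15):
    for phi in(.4,):
        p,R=tilt(phi,th);q=(f-p)@(R.as_matrix()@T0)
        print(th.round(2),phi,"body",dist(q,[-150,-37.5,-95],[-70,37.5,95]),"wrist",dist(q,[-350,-50,-50],[-150,50,50]),"cam",dist(q,[-200,37,-50],[-140,100,50]))
for a in ((.18,.23,.28,.33,.38,.43),):
    for b in a[1:]: print(b,*step((.4,.18),(.4,b)), *step((.4,.18),(.4-(b-.18)*.8,b)))
E
```

```text
0.2 0.4 body (np.float64(40.5), array([-201., -137.,  254.])) wrist (np.float64(56.9), array([ -6.,  16., 263.])) cam (np.float64(106.9), array([-293.,  -70.,  332.]))
0.35 0.4 body (np.float64(37.4), array([-201., -137.,  254.])) wrist (np.float64(64.4), array([ -6.,  16., 263.])) cam (np.float64(88.8), array([-291.,  -56.,  322.]))
0.5 0.4 body (np.float64(37.4), array([-199., -131.,  237.])) wrist (np.float64(73.2), array([ -6.,  16., 263.])) cam (np.float64(79.6), array([-291.,  -56.,  322.]))
0.65 0.4 body (np.float64(36.1), array([-206., -126.,  235.])) wrist (np.float64(82.7), array([ -6.,  16., 263.])) cam (np.float64(74.0), array([-310.,  -14.,  333.]))
0.8 0.4 body (np.float64(19.3), array([-283.,  -25.,  271.])) wrist (np.float64(90.1), array([-286.,  -43.,  304.])) cam (np.float64(72.4), array([-306.,    2.,  319.]))
0.95 0.4 body (np.float64(22.4), array([-295.,   -7.,  274.])) wrist (np.float64(83.9), array([-306.,    2.,  319.])) cam (np.float64(77.2), array([-306.,    2.,  319.]))
1.1 0.4 body (np.float64(22.8), array([-281.,  -20.,  244.])) wrist (np.float64(83.5), a
[... 323 characters left out ...]
p.float64(73.9), array([-285.,  -32.,  285.])) cam (np.float64(105.0), array([-304.,    9.,  305.]))
1.55 0.4 body (np.float64(39.3), array([-304.,    9.,  305.])) wrist (np.float64(71.4), array([-303.,    7.,  305.])) cam (np.float64(125.9), array([-307.,   11.,  306.]))
0.23 [-6.4 -1.5 -0. ] [ 0.   -0.   -0.05] [-6.6 -1.7 -2. ] [ 0.025 -0.032 -0.05 ]
0.28 [-12.9  -2.7  -0. ] [ 0.  -0.  -0.1] [-13.3  -3.   -3.9] [ 0.048 -0.064 -0.1  ]
0.33 [-19.4  -3.6   0. ] [ 0.    0.   -0.15] [-19.9  -3.9  -5.9] [ 0.069 -0.098 -0.15 ]
0.38 [-26.   -4.2   0. ] [ 0.  -0.  -0.2] [-26.5  -4.4  -7.9] [ 0.089 -0.133 -0.2  ]
0.43 [-32.6  -4.4  -0. ] [ 0.    0.   -0.25] [-33.   -4.6  -9.8] [ 0.107 -0.17  -0.249]
```

```bash
python3 - <<'E'
from h import *
for t0 in (.18,.45,.72,.99,1.26):
    print(t0)
    for k in range(1,10): print("   ",*step((.4,t0),(.4,t0+.03*k)))
E
```

```text
0.18
    [-3.8 -1.   0. ] [ 0.    0.   -0.03]
    [-7.7 -1.8  0. ] [ 0.   -0.   -0.06]
    [-11.6  -2.5   0. ] [-0.   -0.   -0.09]
    [-15.5  -3.1  -0. ] [-0.   -0.   -0.12]
    [-19.4  -3.6   0. ] [ 0.    0.   -0.15]
    [-23.4  -4.    0. ] [-0.    0.   -0.18]
    [-27.3  -4.2  -0. ] [ 0.   -0.   -0.21]
    [-31.3  -4.4   0. ] [ 0.   -0.   -0.24]
    [-35.2  -4.4   0. ] [-0.   -0.   -0.27]
0.45
    [-4.   0.1  0. ] [ 0.    0.   -0.03]
    [-7.9  0.3  0. ] [ 0.    0.   -0.06]
    [-11.9   0.7   0. ] [ 0.    0.   -0.09]
    [-15.8   1.1   0. ] [ 0.   -0.   -0.12]
    [-19.7   1.7   0. ] [ 0.    0.   -0.15]
    [-23.6   2.4   0. ] [ 0.    0.   -0.18]
    [-27.5   3.2   0. ] [-0.    0.   -0.21]
    [-31.3   4.1   0. ] [ 0.   -0.   -0.24]
    [-35.1   5.2  -0. ] [-0.    0.   -0.27]
0.72
    [-3.8  1.2  0. ] [-0.   -0.   -0.03]
    [-7.5  2.4  0. ] [ 0.   -0.   -0.06]
    [-11.2   3.8   0. ] [ 0.   -0.   -0.09]
    [-14.9   5.3   0. ] [ 0.   -0.   -0.12]
    [-18.5   6.9   0. ] [ 0.   -0.   -0.15]
    [-22.1   8.6   0. ] [-0.   -0.   -0.18]
    [-25.6  10.4   0. ] [ 0.   -0.   -0.21]
   
[... 168 characters left out ...]
06]
    [-9.8  6.7  0. ] [ 0.    0.   -0.09]
    [-13.    9.1   0. ] [ 0.    0.   -0.12]
    [-16.   11.6   0. ] [ 0.   -0.   -0.15]
    [-19.   14.2   0. ] [-0.   -0.   -0.18]
    [-21.9  16.9   0. ] [ 0.    0.   -0.21]
    [-24.7  19.7   0. ] [ 0.   -0.   -0.24]
    [-27.5  22.5   0. ] [ 0.    0.   -0.27]
1.26
    [-2.7  2.9  0. ] [-0.    0.   -0.03]
    [-5.2  6.   0. ] [-0.   -0.   -0.06]
    [-7.7  9.   0. ] [ 0.    0.   -0.09]
    [-10.1  12.2   0. ] [ 0.    0.   -0.12]
    [-12.3  15.4   0. ] [ 0.   -0.   -0.15]
    [-14.5  18.7   0. ] [ 0.    0.   -0.18]
    [-16.6  22.1  -0. ] [-0.   -0.   -0.21]
    [-18.6  25.5   0. ] [-0.   -0.   -0.24]
    [-20.5  29.    0. ] [-0.    0.   -0.27]
```

>>> send_rows:
  fingers: [0.3,0.3,0.3,0.3,0.3,0.3,0.3,0.3,0.3,0.3]
  dp:
    - [-4.0,-0.8,0]
    - [-8.0,-1.5,0]
    - [-12.0,-2.1,0]
    - [-16.0,-2.6,0]
    - [-19.9,-3.1,0]
    - [-23.9,-3.5,0]
    - [-27.8,-3.7,0]
    - [-31.8,-3.9,0]
    - [-35.7,-3.9,0]
    - [-35.7,-3.9,0]
  turn:
    - [0,0,-0.03]
    - [0,0,-0.06]
    - [0,0,-0.09]
    - [0,0,-0.12]
    - [0,0,-0.15]
    - [0,0,-0.18]
    - [0,0,-0.21]
    - [0,0,-0.24]
    - [0,0,-0.27]
    - [0,0,-0.27]

```text
time_s: 12.45
position: [0.5229, -0.0058, 0.1924]
tcp_rot: [[-0.361, -0.84, -0.405], [-0.163, -0.371, 0.914], [-0.918, 0.396, -0.003]]
force: [0.6, 4.1, -4.8]
opening: 0.48
```

```bash
python3 - <<'E'
from h import *
s=show();avg(3)
print(wor(tilt(.4,.45)[0]))
E
```

```text
t 12.45 pos [522.9  -5.8 192.4] loc [-168.3   -2.7  192.4] yawz 113.9 xax [-0.361 -0.163 -0.918] xax_loc [-0.358  0.17 ] F [ 0.58  4.1  -4.76] Floc [3.5  2.21] M [ 0.83 -0.97 -0.57] op 0.48 j [  -6.1   34.6   83.6  -11.6   82.4 -116.3]
t12.55 T,Feq,Fx,Fy,Fz,My,Mx [-0.39 -8.2   3.88  1.19 -4.64 -1.18 -0.2 ] sd [0.12 2.6  0.3  0.9  0.1  0.06 0.  ] loc [-168.    -3.   192.4] tilt 0.366 z 192.4
[524.04485086  -5.84002064 192.69304044]
```

>>> send_rows:
  fingers: [0.3,0.3,0.3,0.3,0.3,0.3,0.3,0.3,0.3,0.3]
  dp:
    - [-4.0,0.3,-0.2]
    - [-7.9,0.5,-0.3]
    - [-11.9,0.9,-0.3]
    - [-15.8,1.3,-0.3]
    - [-19.7,1.9,-0.3]
    - [-23.6,2.6,-0.3]
    - [-27.5,3.4,-0.3]
    - [-31.3,4.3,-0.3]
    - [-35.1,5.4,-0.3]
    - [-35.1,5.4,-0.3]
  turn:
    - [0,0,-0.03]
    - [0,0,-0.06]
    - [0,0,-0.09]
    - [0,0,-0.12]
    - [0,0,-0.15]
    - [0,0,-0.18]
    - [0,0,-0.21]
    - [0,0,-0.24]
    - [0,0,-0.27]
    - [0,0,-0.27]

```text
time_s: 13.43
position: [0.4874, -0.0001, 0.1922]
tcp_rot: [[-0.392, -0.908, -0.146], [-0.06, -0.133, 0.989], [-0.918, 0.397, -0.003]]
force: [2.3, 4.5, -2.2]
opening: 0.477
```

```bash
python3 - <<'E'
from h import *
s=show();print(wor(tilt(.4,.72)[0]))
from rig import bot
c=bot.capture("side");cv2.imwrite("pics/s5.png",cv2.resize(c["img"][100:320,235:515],None,fx=2.7,fy=2.7,interpolation=cv2.INTER_CUBIC))
E
```

```text
t 13.43 pos [ 4.874e+02 -1.000e-01  1.922e+02] loc [-186.9   28.   192.2] yawz 98.4 xax [-0.392 -0.06  -0.918] xax_loc [-0.3   0.26] F [ 2.33  4.47 -2.23] Floc [4.92 1.11] M [ 0.7  -1.02 -0.58] op 0.477 j [  -8.8   32.6   87.8   -6.9   82.1 -104.8]
[488.90779135  -0.66110922 192.69304044]
```

View pics/s5.png

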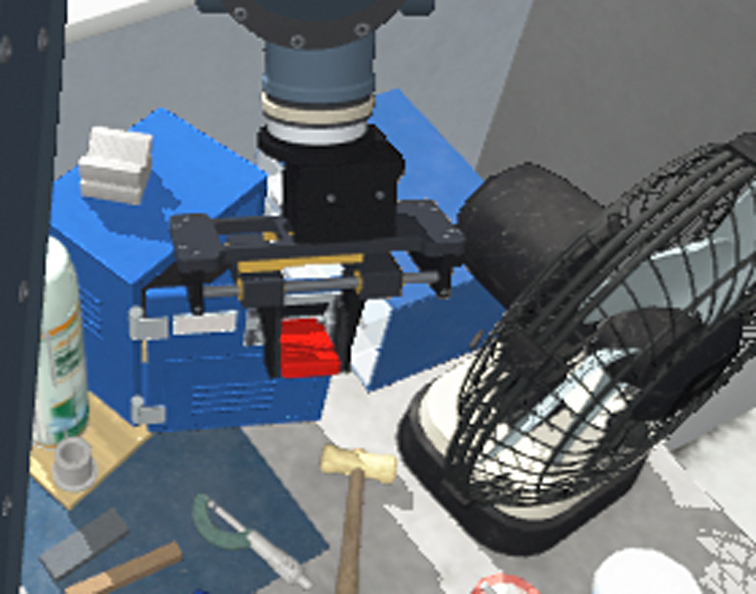

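>>> send_rows:
  fingers: [0.3,0.3,0.3,0.3,0.3,0.3,0.3,0.3,0.3,0.3]
  dp:
    - [-3.8,1.6,0]
    - [-7.5,3.0,0]
    - [-11.3,4.5,0]
    - [-15.0,6.0,0]
    - [-18.6,7.6,0]
    - [-22.2,9.3,0]
    - [-25.7,11.1,0]
    - [-29.2,13.0,0]
    - [-32.6,15.1,0]
    - [-32.6,15.1,0]
  turn:
    - [0,0,-0.03]
    - [0,0,-0.06]
    - [0,0,-0.09]
    - [0,0,-0.12]
    - [0,0,-0.15]
    - [0,0,-0.18]
    - [0,0,-0.21]
    - [0,0,-0.24]
    - [0,0,-0.27]
    - [0,0,-0.27]

```text
time_s: 14.32
position: [0.4543, 0.0151, 0.1923]
tcp_rot: [[-0.395, -0.91, 0.125], [0.047, 0.115, 0.992], [-0.918, 0.397, -0.002]]
force: [4.3, 1.7, -3.8]
opening: 0.473
```

```bash
python3 - <<'E'
from h import *
s=show();print(wor(tilt(.4,.99)[0]))
from rig import bot
c=bot.capture("side");cv2.imwrite("pics/s6.png",cv2.resize(c["img"][100:320,235:515],None,fx=2.7,fy=2.7,interpolation=cv2.INTER_CUBIC))
E
```

```text
t 14.32 pos [454.3  15.1 192.3] loc [-196.7   63.1  192.3] yawz 82.8 xax [-0.395  0.047 -0.918] xax_loc [-0.219  0.332] F [ 4.27  1.74 -3.82] Floc [ 4.09 -2.13] M [ 0.11 -1.25 -0.63] op 0.473 j [-11.1  30.4  92.6  -1.7  80.4 -93.2]
[456.42509449  13.70233325 192.69304044]
```

View pics/s6.png

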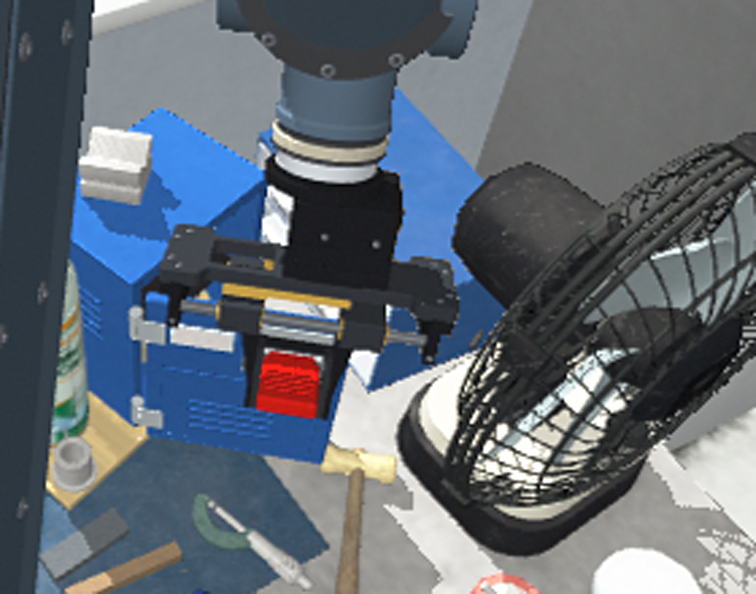

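>>> send_rows:
  fingers: [0.3,0.3,0.3,0.3,0.3,0.3,0.3,0.3,0.3,0.3]
  dp:
    - [-3.3,2.4,0]
    - [-6.6,4.7,0]
    - [-9.8,7.1,0]
    - [-13.0,9.5,0]
    - [-16.0,12.0,0]
    - [-19.0,14.6,0]
    - [-21.9,17.3,0]
    - [-24.7,20.1,0]
    - [-27.5,22.9,0]
    - [-27.5,22.9,0]
  turn:
    - [0,0,-0.03]
    - [0,0,-0.06]
    - [0,0,-0.09]
    - [0,0,-0.12]
    - [0,0,-0.15]
    - [0,0,-0.18]
    - [0,0,-0.21]
    - [0,0,-0.24]
    - [0,0,-0.27]
    - [0,0,-0.27]

```text
time_s: 15.2
position: [0.4268, 0.0385, 0.1924]
tcp_rot: [[-0.367, -0.846, 0.387], [0.152, 0.356, 0.922], [-0.918, 0.397, -0.001]]
force: [4.1, 2.5, -3.7]
opening: 0.476
```

```bash
python3 - <<'E'
from h import *
s=show();print(wor(tilt(.4,1.26)[0]))
E
```

```text
t 15.2 pos [426.8  38.5 192.4] loc [-196.7   99.3  192.4] yawz 67.2 xax [-0.367  0.152 -0.918] xax_loc [-0.121  0.378] F [ 4.05  2.55 -3.7 ] Floc [ 4.57 -1.44] M [-0.19 -1.46 -0.69] op 0.476 j [-12.7  27.9  97.7   4.   77.5 -81.6]
[428.95039826  36.20955747 192.69304044]
```

>>> send_rows:
  fingers: [0.3,0.3,0.3,0.3,0.3,0.3,0.3,0.3,0.3,0.3]
  dp:
    - [-2.6,3.3,0]
    - [-5.1,6.4,0]
    - [-7.6,9.4,0]
    - [-10.0,12.6,0]
    - [-12.2,15.8,0]
    - [-14.4,19.1,0]
    - [-16.5,22.5,0]
    - [-18.5,25.9,0]
    - [-18.5,25.9,0]
    - [-18.5,25.9,0]
  turn:
    - [0,0,-0.03]
    - [0,0,-0.06]
    - [0,0,-0.09]
    - [0,0,-0.12]
    - [0,0,-0.15]
    - [0,0,-0.18]
    - [0,0,-0.21]
    - [0,0,-0.24]
    - [0,0,-0.24]
    - [0,0,-0.24]

```text
time_s: 16.03
position: [0.4085, 0.0648, 0.1925]
tcp_rot: [[-0.318, -0.736, 0.597], [0.236, 0.548, 0.802], [-0.918, 0.397, -0.0]]
force: [5.7, 1.3, -4.4]
opening: 0.48
```

```bash
python3 - <<'E'
from h import *
s=show();print(wor(tilt(.4,1.5)[0]))
for p in (.3,.2,.1,0): print(step((.405,1.5),(p,1.5)))
from rig import bot
c=bot.capture("side");cv2.imwrite("pics/s7.png",cv2.resize(c["img"][100:320,195:475],None,fx=2.7,fy=2.7,interpolation=cv2.INTER_CUBIC))
E
```

```text
t 16.03 pos [408.5  64.8 192.5] loc [-188.4  130.2  192.5] yawz 53.3 xax [-0.318  0.236 -0.918] xax_loc [-0.026  0.396] F [ 5.69  1.3  -4.45] Floc [ 4.67 -3.5 ] M [-0.43 -1.4  -0.73] op 0.48 j [-13.5  25.7 102.3   9.3  73.9 -71.2]
[410.35283441  61.74565437 192.69304044]
(array([-0.4,  0.3, -5.2]), array([-0.062, -0.085, -0.   ]))
(array([ -0.4,   0.3, -10.1]), array([-0.121, -0.165,  0.   ]))
(array([  0.,  -0., -15.]), array([-0.18 , -0.246,  0.   ]))
(array([  0.8,  -0.6, -19.8]), array([-0.239, -0.327,  0.   ]))
```

View pics/s7.png

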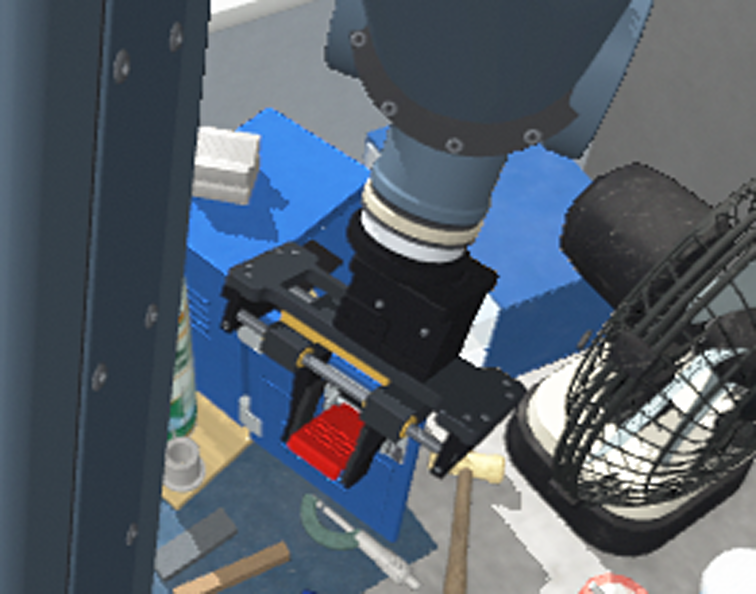

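Door at about 1.5 rad. Now I'll let the paddle down with the fingers tilting back.

>>> send_rows:
  fingers: [0.3,0.3,0.3,0.3,0.3,0.3,0.3,0.3,0.3]
  dp:
    - [-0.2,0.2,-2.6]
    - [-0.4,0.3,-5.2]
    - [-0.4,0.3,-7.6]
    - [-0.4,0.3,-10.1]
    - [-0.2,0.1,-12.5]
    - [0,0,-15.0]
    - [0.4,-0.3,-17.4]
    - [0.7,-0.5,-19.3]
    - [0.7,-0.5,-19.3]
  turn:
    - [-0.031,-0.042,0]
    - [-0.062,-0.085,0]
    - [-0.092,-0.125,0]
    - [-0.121,-0.165,0]
    - [-0.15,-0.205,0]
    - [-0.18,-0.246,0]
    - [-0.21,-0.287,0]
    - [-0.233,-0.318,0]
    - [-0.233,-0.318,0]

```text
time_s: 16.83
position: [0.409, 0.0648, 0.1736]
tcp_rot: [[-0.007, -0.801, 0.598], [0.01, 0.598, 0.801], [-1.0, 0.011, 0.004]]
force: [6.6, 0.2, -3.8]
opening: 0.474
```

>>> send_rows:
  fingers: [0.48,0.55,0.65,0.75,0.75,0.75,0.75,0.75]
  dp:
    - [0,0,0]
    - [0,0,0]
    - [0,0,0]
    - [0,0,0]
    - [0,0,0]
    - [0,0,0]
    - [0,0,0]
    - [0,0,0]
  turn:
    - [0,0,0]
    - [0,0,0]
    - [0,0,0]
    - [0,0,0]
    - [0,0,0]
    - [0,0,0]
    - [0,0,0]
    - [0,0,0]

```text
time_s: 17.5
position: [0.4086, 0.0648, 0.1735]
tcp_rot: [[-0.008, -0.801, 0.598], [0.01, 0.598, 0.801], [-1.0, 0.012, 0.003]]
force: [-0.2, -0.7, -0.4]
opening: 0.741
```

```bash
python3 - <<'E'
from h import *
s=show()
from rig import bot
c=bot.capture("wrist");cv2.imwrite("pics/w8.png",c["img"])
E
```

```text
t 17.5 pos [408.6  64.8 173.5] loc [-188.4  130.2  173.5] yawz 53.3 xax [-0.008  0.01  -1.   ] xax_loc [0.002 0.012] F [-0.18 -0.75 -0.42] Floc [-0.69 -0.35] M [-0.01 -0.01  0.02] op 0.741 j [ -6.9  19.1 114.    0.7  47.4 -60.7]
```

View pics/w8.png

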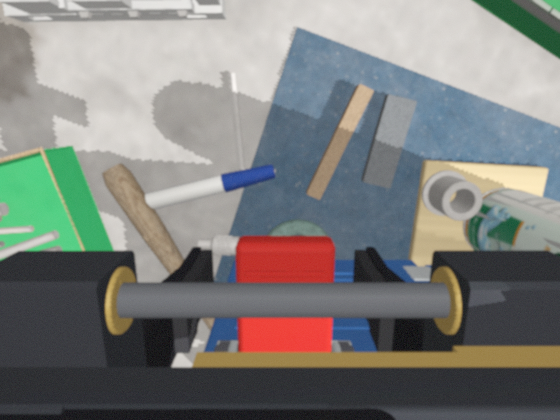

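The fingers are clear of the paddle on both sides (columns 237–333, with gaps). Lifting straight up.

>>> send_rows:
  fingers: [0.75,0.75,0.75,0.75,0.75,0.75,0.75,0.75,0.75,0.75]
  dp:
    - [0,0,8]
    - [0,0,20]
    - [0,0,35]
    - [0,0,55]
    - [0,0,80]
    - [0,0,105]
    - [0,0,130]
    - [0,0,145]
    - [0,0,145]
    - [0,0,145]
  turn:
    - [0,0,0]
    - [0,0,0]
    - [0,0,0]
    - [0,0,0]
    - [0,0,0]
    - [0,0,0]
    - [0,0,0]
    - [0,0,0]
    - [0,0,0]
    - [0,0,0]

```text
time_s: 18.38
position: [0.4088, 0.0648, 0.3193]
tcp_rot: [[-0.005, -0.802, 0.598], [0.009, 0.598, 0.802], [-1.0, 0.01, 0.004]]
force: [-0.5, -0.3, -0.1]
opening: 0.751
```

```bash
python3 - <<'E'
from h import *
s=show()
from rig import bot
for n in("side","scene"):
    c=bot.capture(n);cv2.imwrite(f"pics/{n}9.png",c["img"])
    w=loc(pts(c));c0=np.load(n+"0.npz");w0=loc(pts(c0))
    # compare obstacle point clouds: V-block, bush, can
    for nm,W in(("before",w0),("after",w)):
        P=W.reshape(-1,3)
        v=P[(P[:,2]>240)&(P[:,2]<268)&(abs(P[:,0])<70)&(abs(P[:,1])<60)]
        cn=P[(P[:,2]>60)&(P[:,2]<240)&(P[:,1]>88)&(P[:,1]<170)&(abs(P[:,0])<60)]
        b=P[(P[:,2]>25)&(P[:,2]<50)&(P[:,1]>90)&(P[:,1]<165)&(P[:,0]<-38)&(P[:,0]>-90)]
        print(n,nm,"V",len(v),np.median(v,0).round(1),"can",len(cn),np.median(cn,0).round(1),"bush",len(b),np.median(b,0).round(1))
E
```

```text
t 18.38 pos [408.8  64.8 319.3] loc [-188.2  130.   319.3] yawz 53.3 xax [-0.005  0.009 -1.   ] xax_loc [0.004 0.01 ] F [-0.49 -0.28 -0.09] Floc [-0.53  0.2 ] M [-0.01 -0.01  0.02] op 0.751 j [ -6.9   6.4 102.3   0.5  71.6 -60.4]
side before V 487 [ 21.   13.1 256.1] can 1888 [-14.8 132.6 181.8] bush 147 [-52.1 146.1  42.2]
side after V 23 [ 49.    9.7 260.6] can 1885 [-14.7 132.6 181.2] bush 145 [-52.5 145.8  41.5]
scene before V 698 [ 26.3  14.7 254.9] can 2833 [  7.1 142.4 182.5] bush 201 [-50.2 145.5  41.7]
scene after V 701 [ 25.6  14.4 255. ] can 2824 [  7.1 142.4 183.4] bush 203 [-50.1 145.8  41.6]
```

View pics/side9.png

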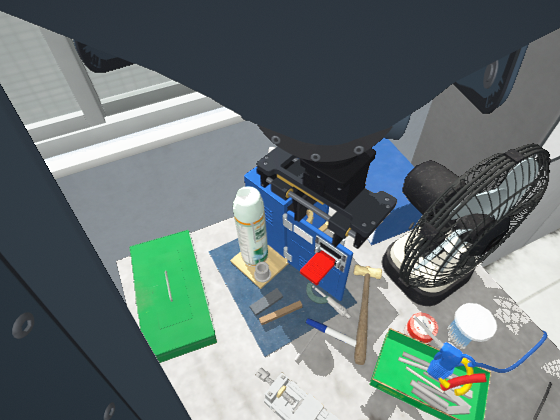

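View pics/scene9.png

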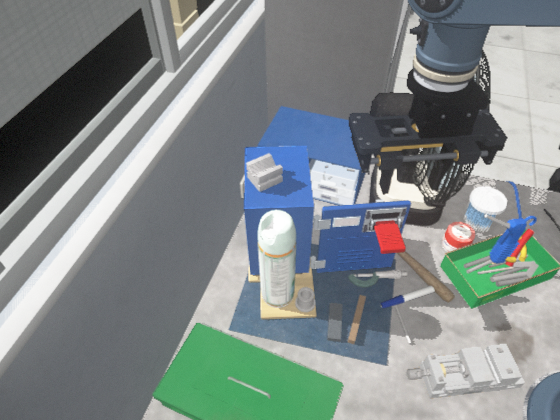

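```bash
python3 -c "
from rig import bot
print(bot.hand_in())"
```

```text
the job is handed in; nothing more can be done
None
```

The locker door is standing open at about 1.5 rad (86°), and I handed the job in at about 18.5 s of the 67 s allowed; no verdict was reported.

**How it went:** I pinched the paddle from above and lifted it with the fingers tilting along. It met the stop at about 19.5 mm of lift: Fz went from −1.5 to −5.3 N over the last 1.7 mm commanded. I eased back about 1 mm and drew the door past the keeper. It moved freely at first, with only 1–2 N of resistance. I then swung it open at about 0.36 rad/s, let the paddle down, released it and lifted clear.

**Last checks:**
- **Door:** the 1.5 rad comes from the gripper's yaw while it still held the paddle. The final pictures show the door standing wide open at about a right angle; I did not measure the angle from them.
- **Can and bush:** both depth cameras show them within 1 mm of where they started.
- **V-block:** the scene camera shows it within 1 mm. The side camera's after-reading disagreed, but the gripper was blocking that view, leaving only 23 points.
- **Robot:** the wrist force was about 0.5 N, so it was touching nothing.

The torque I worked out about the paddle's pivot was noisy, about ±2–3 N equivalent. I judged the stop contact mainly from the clear rise in averaged Fz and wrist moment. The forces on the stop and keeper were never measured directly; my estimate for the stop is about 6–7 N against its 15 N limit.

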